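# Load the food warmer with rice balls and set its thermostat

## Robot

A 6-joint arm with a two-finger parallel gripper is mounted at the origin on the work surface. World frame = base frame: x ahead of the robot, y to its left, z up, the work surface at z = 0. Lengths are in m, angles in degrees, forces in N, time in s.
With the tool pointing down it reaches from about 0.375 to 0.9 m from the base axis. Payload 3.1 kg.
Tool frame: the origin (TCP) lies between the finger pads; the fingertips stand bot.tip_extent ahead of it and the grasp point (between the pads) lies 2 mm behind it (bot.tip_extent is the distance from the TCP to the fingertips, in m); z points along the fingers, y is the direction in which the jaws open and shut (so a half turn about z gives the same grasp; the last joint's range is limited). The gripper opens to 87 mm and grips with 3 to 60 N. Pads are 19 mm wide; open, the fingers measure 117 mm over their backs; the gripper's body (75 mm by 190 mm) begins 51 mm behind the grasp point.
Start: joints at [-82.535, 30.224, 82.088, -0, 67.689, -10.227], TCP at [0.19, -0.595, 0.24] pointing down, gripper open.
Joint ranges: [-176.69, 176.69], [-43.24, 126.21], [12.49, 139.97], [-82, 262], [0, 151.66], [-163.58, 163.58]. Speed limits (degrees/s): [159.86, 159.86, 180, 180, 180, 180].

## Interface

Orientations are given as a 3x3 rotation matrix whose columns are the frame's x, y, z axes.
In Python, from rig import bot, imaging, recognise, masks_of, mark_of gives the robot as it stands.
- The arm moves only by the tool send_rows, never from a script. Its argument "plan" is a list that holds one entry, the list of rows, each a list of 5 numbers: the shift along the world's x, y, z normalised to -1 to 1, where 1 is 0.03 m, then the turn about the world's z normalised to -1 to 1, where 1 is 0.1 rad, then the closure, from -1 (fully open) to 1 (shut). A call has 1 to 20 rows; each row shifts and turns the commanded pose from where the row before left it; what a row does not reach is not made up. A row lasts 1/10 s, in which the tool goes at most 50 mm and 8.59 degrees, less where a joint would pass 70% of its speed; a pose out of reach is approached as far as the arm can. A call with a number of a shift or a turn outside -1 to 1 is refused whole. A call with a gripper value outside its range is refused whole. The fingers move at their own pace and stop on an object; the grip force is fixed at half the most. Time passes only in rows, so rows that do not move let the fingers close. It gives the time, the measured TCP pose, the force and the opening at its end, in the units of the state.
- bot.read_state(): the state, without advancing time (a new reading comes with each control period).
- imaging.capture(name): name is "side" or "top" or "wrist"; returns a dict with "img" (384x512x3 uint8, blue, green, red), "mtx" (3x3 intrinsics, pixels), "pose" (4x4, takes a point from camera to world coordinates); the wrist camera has in their place "T_tool_cam" (4x4, takes a point from camera to tool coordinates, whose origin is the TCP and whose axes are the flange's). Camera axes: x right, y down, z forward; pixel columns grow to the right and rows downward; lengths in m; the calibration is good to about 2 mm. A picture is of the moment at which its call begins: read the wrist's pose just before it. There is no depth.
- bot.hand_in(): hands the job in, once; it reports no verdict.
Trained networks look in the newest picture that a camera, given by its name, has taken for a name from the list of things; names that differ only in an ending like _2 or _b are one class to them, and where a whole thing is asked for, a point or a joint stands for the part that bears it (a point fixed in the world has none). Each returns a list of dicts, best first, with "conf" (0 to 1); they miss things now and then, are a little off and sometimes report something else, mostly with a low value. They report only what shows in the picture. A call takes as long as a camera call.
- recognise(camera, target): "at" ([x, y, z] in m, in world coordinates, good to about 4 mm: the middle of the surface that is visible of it).
- masks_of(camera, target): "region" (384x512 bool, what is visible of it).
- mark_of(camera, target): "at" ([x, y, z] in m, in world coordinates, good to about 4 mm: a listed point, or the origin of a listed thing).
The state is a dict: "time_s": time; "joint_positions": joint angles; "qvel": joint speeds; "tau": joint torques, N m; "position": TCP position; "tcp_rot": TCP orientation; "force": force on the tool from outside, world axes, zero at the start; "moment": the same for the moment, N m; "opening": opening from 0.0 (shut) to 1.0 (fully open).
Only numpy, scipy, OpenCV 4.12 (cv2) and the standard library are available. Lean on these libraries where they do the work, as an engineer would, in place of code of your own. Each camera call takes 0.05 s, during which the arm holds its last target.

## Task

Use the scoop to move every rice ball from the round pan into the well of the food warmer; do not touch the food with the gripper itself. When all are in, stand the scoop upright on its white rest again and let go of it, and only then turn the thermostat knob until its pointer lines up with the tab of the marker ring. Leave the jar, the box and the tub where they are.

Things in the scene. Friction and masses are not known exactly. Their poses are not given: they have to be found in the camera images.
- pan: Round open aluminium pan standing on the steel table, fixed. Origin: centre of its underside. Inner radius 135 mm (outer 139), the wall inside slightly faceted (twelve flats, as little as 132 mm from the centre), flat inner floor 4 mm above the table, upright walls 4 mm thick, rim 42 mm above the table (45 mm with its bead). Four to six rice balls lie in it.
- warmer: Countertop food warmer, a steel box 300 (its x) x 240 (its y) x 110 mm high, fixed. Origin: centre of its underside. Towards its -x side (the robot's side) it has a flat ledge 100 mm wide with the thermostat, on top at 110 mm; the rest is an open rectangular well. It and the pan may change places.
- well (a point): Centre of the flat inner floor of the warmer's well; axes as the warmer's. The well is 188 mm along x and 204 mm along y inside, its floor is 30 mm above the table and its walls rise 80 mm above that floor.
- thermostat (a joint): Thermostat: black knob facing up on the warmer's ledge, its axis 100 mm from the warmer's origin along -x. Value in rad, 0 to 4.7, growing clockwise seen from above; stays where left (friction about 0.05 N m). At 0 the pointer points along the warmer's -x.
- thermostat_grip (a point): On the knob's axis, at the height to grip its bar (37 mm over the ledge, 7 mm below the bar's top). The bar is 53 mm long, 14 mm thick, 30 mm tall, lies along the pointer's direction and stands on a disc 56 mm across.
- pointer (a point): Pointer end of the knob: on its rim 28 mm from its axis, on the side of the white line on the bar's top; turns with the knob. Height 44 mm over the ledge.
- mark (a point): The wanted setting: 28 mm from the knob's axis, at the pointer's height, towards the marker's tab. The marker is a thin flat ring fixed on the ledge round the knob, 87 mm across, with one raised black tab (9 x 8 x 8 mm, 45 mm from the axis, white stroke on top). Its angle differs in each run; from the pointer's start it is always less than 2.7 rad away clockwise.
- rest: White plastic scoop rest, a flat plate 200 (x) x 160 (y) x 6 mm lying fixed on the table. Origin: centre of its underside. At the start the scoop stands on it.
- scoop: Loose steel food scoop, about 0.2 kg. x points forward out of its open front; origin: middle of the bowl's underside. Flat floor 3 mm thick, 82 mm wide (76 inside), x from -35 to 35 mm; back wall 48 mm high at x = -35; side walls 40 mm high in the rear half, sloping down to the lip in front; open on top. Stands steady on its floor.
- scoop_grip (a point): Good place to grip the handle from above: on its centre line, x = -70 mm, 72 mm above the scoop's underside. The handle is black, straight and level with flat upright sides, 18 mm thick (y), 24 mm tall (z 60 to 84 mm), from x = -39 back to x = -144 mm.
- scoop_lip (a point): Middle of the scoop's front lip, x = 41 mm, on the underside. The lip is 54 mm wide and stands 6 mm out beyond the floor, 2 mm thick.
- ball0: A breaded rice ball, 46 mm in diameter, about 45 g, loose; rolls easily, fairly slippery (friction on the pan and scoop about 0.35). Origin: its centre. Starts in the pan; absent in some runs (None).
- ball1: A breaded rice ball, 46 mm in diameter, about 45 g, loose; rolls easily, fairly slippery (friction on the pan and scoop about 0.35). Origin: its centre. Starts in the pan; absent in some runs (None).
- ball2: A breaded rice ball, 46 mm in diameter, about 45 g, loose; rolls easily, fairly slippery (friction on the pan and scoop about 0.35). Origin: its centre. Starts in the pan; absent in some runs (None).
- ball3: A breaded rice ball, 46 mm in diameter, about 45 g, loose; rolls easily, fairly slippery (friction on the pan and scoop about 0.35). Origin: its centre. Starts in the pan; absent in some runs (None).
- ball4: A breaded rice ball, 46 mm in diameter, about 45 g, loose; rolls easily, fairly slippery (friction on the pan and scoop about 0.35). Origin: its centre. Starts in the pan; absent in some runs (None).
- ball5: A breaded rice ball, 46 mm in diameter, about 45 g, loose; rolls easily, fairly slippery (friction on the pan and scoop about 0.35). Origin: its centre. Starts in the pan; absent in some runs (None).
- jar: Bystander, not part of the job: Glass jar with a lid, 68 mm across, 110 mm high. Origin: centre of its underside.
- paper_box: Bystander, not part of the job: Cardboard box 100 x 160 x 90 mm. Origin: centre of its underside.
- tub: Bystander, not part of the job: Clear lidded tub 106 x 146 x 55 mm. Origin: centre of its underside.

How it is judged (in metres and radians):
On the way, in this order (a step that is already met when the one before it is completed fails the run):
1. every rice ball is in the well of the warmer (x of ball0 in the frame of well between -0.094 and 0.094 m and y of ball0 in the frame of well between -0.102 and 0.102 m and z of ball0 in the frame of well between 0 and 0.078 m and x of ball1 in the frame of well between -0.094 and 0.094 m and y of ball1 in the frame of well between -0.102 and 0.102 m and z of ball1 in the frame of well between 0 and 0.078 m and x of ball2 in the frame of well between -0.094 and 0.094 m and y of ball2 in the frame of well between -0.102 and 0.102 m and z of ball2 in the frame of well between 0 and 0.078 m and x of ball3 in the frame of well between -0.094 and 0.094 m and y of ball3 in the frame of well between -0.102 and 0.102 m and z of ball3 in the frame of well between 0 and 0.078 m and x of ball4 in the frame of well between -0.094 and 0.094 m and y of ball4 in the frame of well between -0.102 and 0.102 m and z of ball4 in the frame of well between 0 and 0.078 m and x of ball5 in the frame of well between -0.094 and 0.094 m and y of ball5 in the frame of well between -0.102 and 0.102 m and z of ball5 in the frame of well between 0 and 0.078 m), for 0.2 s.
2. the scoop stands on its rest again, let go (x of scoop in the frame of rest between -0.1 and 0.1 m and y of scoop in the frame of rest between -0.08 and 0.08 m and z of scoop in the frame of rest between 0.003 and 0.011 m and angle between scoop's own z axis and vertical below 0.1 rad and contact force between the fingers and scoop below 0.3 N), for 0.2 s.
3. the thermostat's pointer is at the marker's tab (horizontal distance between pointer and mark below 0.005 m), for 0.2 s.
At the end, for the whole second after the job is handed in: Every rice ball present lies at rest inside the warmer's well (within its walls, centre less than 78 mm over its floor); the scoop stands level (within 0.1 rad) on its rest with its origin over the plate, at rest and released; the knob's pointer is within 5 mm at its rim (10 degrees) of the mark (all of step 1 and all of step 2 and linear speed of each of ball0, ball1, ball2, ball3, ball4, ball5, scoop below 0.03 m/s and horizontal distance between pointer and mark below 0.005 m); the robot touches nothing.
It fails at once if the gripper touches a rice ball (contact force between the fingers and ball0 above 0.5 N or contact force between the fingers and ball1 above 0.5 N or contact force between the fingers and ball2 above 0.5 N or contact force between the fingers and ball3 above 0.5 N or contact force between the fingers and ball4 above 0.5 N or contact force between the fingers and ball5 above 0.5 N).
It fails at once if a bystander is moved by more than 30 mm (distance of any of jar, paper_box, tub from where it was at the start of the episode above 0.03 m).
Of ball0, ball1, ball2, ball3, ball4, ball5 only 4 to 6 are there at a start; the rules pass over those that are not, and their reading is None.
At some moment in a run one of ball0, ball1, ball2, ball3, ball4, ball5, scoop may be knocked a few centimetres aside while the robot is not near it.
It also fails if it takes over 210 s, if anything falls off the work surface, if the arm or the gripper's body presses on something with over 40 N, if the wrist force passes 120 N, or if a joint passes its speed limit or range.

## Working session

There is one attempt and no reset: what is moved stays moved. The work goes in short steps, Python scripts to look and compute and a tool call to move; the robot and the scene stay as the last step left them, time stands still between calls to the robot, and variables do not carry over. Pictures are saved under pics/ and viewed, and the job is handed in when it is done.

Besides the shell and the picture viewer there is one more tool, called as a command line: name --argument value ..., lists and objects as JSON in quotes. send_rows: Moves the arm, as the interface text tells. Its arguments: {"type":"object","properties":{"plan":{"type":"array"}},"required":["plan"]}

```bash
ls; mkdir -p pics
cat > snap.py <<'E'
import cv2,sys
from rig import bot, imaging, recognise, masks_of, mark_of
import numpy as np
def snap(cam,name):
    r=imaging.capture(cam); cv2.imwrite(f'pics/{name}.png',r['img']); return r
E
python3 - <<'E'
from snap import *
np.set_printoptions(precision=4,suppress=True)
s=bot.read_state(); print(s['time_s'],s['position'],s['tcp_rot'],s['force'],s['opening'],bot.tip_extent)
for c in ['side','top','wrist']:
    r=snap(c,c+'0'); print(c,r['mtx'].tolist(),r.get('pose',r.get('T_tool_cam')))
for c in ['top','side']:
    for t in ['pan','warmer','well','thermostat','thermostat_grip','pointer','mark','rest','scoop','scoop_grip','scoop_lip','ball0','jar','paper_box','tub']:
        try: print(c,t,[(round(d['conf'],2),np.round(d['at'],3).tolist()) for d in mark_of(c,t)][:7])
        except Exception as e: print(c,t,e)
print(bot.read_state()['time_s'])
E
```

```text
pics
0.0 [ 0.1899 -0.5947  0.2386] [[ 0.9527  0.3039 -0.0003]
 [ 0.3039 -0.9527  0.0022]
 [ 0.0004 -0.0022 -1.    ]] [-0.5559  0.6003  0.1106] 0.9999588272292145 0.017
side [[422.1367740252566, 0.0, 248.01362127051706], [0.0, 422.1367740252566, 191.315822902817], [0.0, 0.0, 1.0]] [[-0.9508 -0.1795  0.2524  0.3078]
 [-0.3097  0.5609 -0.7678  0.8261]
 [-0.0038 -0.8082 -0.5889  0.772 ]
 [ 0.      0.      0.      1.    ]]
top [[453.4205397862705, 0.0, 245.5272962339485], [0.0, 453.4205397862705, 187.42774019073934], [0.0, 0.0, 1.0]] [[ 0.0244 -0.9844  0.1742  0.3999]
 [-0.999  -0.0307 -0.0334  0.0318]
 [ 0.0383 -0.1732 -0.9841  1.1963]
 [ 0.      0.      0.      1.    ]]
wrist [[332.0534819097435, 0.0, 255.00841280003516], [0.0, 332.0534819097435, 184.15485521753334], [0.0, 0.0, 1.0]] [[-0.0008 -0.9574 -0.2888  0.08  ]
 [ 1.     -0.0007 -0.0004  0.0003]
 [ 0.0002 -0.2888  0.9574 -0.1443]
 [ 0.      0.      0.      1.    ]]
top pan [(0.92, [0.492, -0.293, -0.002]), (0.3, [0.579, 0.057, 0.0])]
top warmer [(0.65, [0.577, 0.059, 0.001])]
top well [(0.66, [0.626, 0.065, 0.03])]
top thermostat
[... 1045 characters left out ...]
b, warmer, well
side thermostat_grip [(0.9, [0.479, 0.052, 0.145]), (0.54, [0.552, -0.353, 0.027])]
side pointer [(0.67, [0.449, 0.059, 0.155])]
side mark [(0.4, [0.506, 0.069, 0.155])]
side rest []
side scoop [(0.61, [0.46, 0.416, 0.005])]
side scoop_grip [(0.78, [0.426, 0.352, 0.078]), (0.35, [0.737, -0.333, 0.001])]
side scoop_lip [(0.48, [0.456, -0.387, 0.029]), (0.31, [0.452, 0.062, 0.157])]
side ball0 [(0.61, [0.578, -0.263, 0.027]), (0.56, [0.456, -0.391, 0.029]), (0.48, [0.396, -0.32, 0.025]), (0.46, [0.55, -0.356, 0.03])]
side jar [(0.98, [0.72, 0.334, 0.002])]
side paper_box [(0.7, [0.802, 0.025, 0.001]), (0.42, [0.458, 0.417, 0.006])]
side tub [(0.78, [0.739, -0.331, 0.003])]
1.55
```

View pics/top0.png

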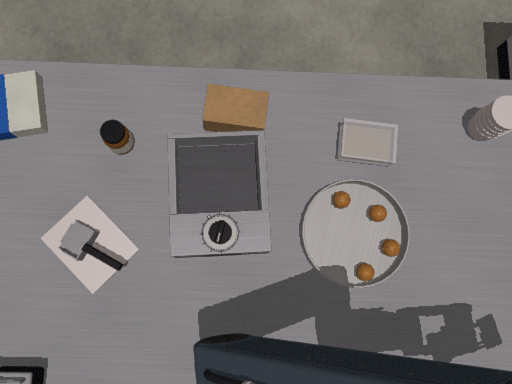

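View pics/side0.png

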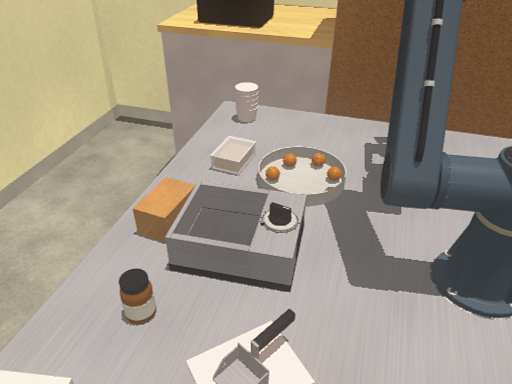

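View pics/wrist0.png

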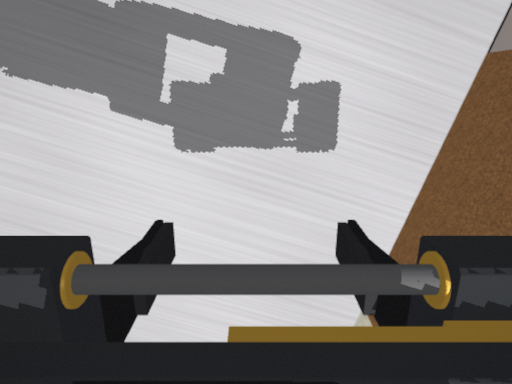

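Four balls are visible in the top view, at about (342,200), (378,213), (391,247) and (365,272). The scoop stands on its rest on the left at (75,238), and the knob is at (220,232) on the warmer's ledge. I'll move over to the scoop.

send_rows --plan '[[[0.5,0.9,0,0.5,-1],[0.5,0.9,0,0.5,-1],[0.5,0.9,0,0.5,-1],[0.5,0.9,0,0.5,-1],[0.5,0.9,0,0.5,-1],[0.5,0.9,0,0.5,-1],[0.5,0.9,0,0.5,-1],[0.5,0.9,0,0.5,-1],[0.5,0.9,0,0.5,-1],[0.5,0.9,0,0.5,-1],[0.5,0.9,0,0.5,-1],[0.5,0.9,0,0.5,-1],[0.5,0.9,0,0.5,-1],[0.5,0.9,0,0.5,-1],[0.5,0.9,0,0.5,-1],[0.5,0.9,0,0.4,-1],[0.5,0.9,0,0,-1],[0.5,0.9,0,0,-1],[0.5,0.9,0,0,-1],[0.5,0.9,0,0,-1]]]'

```text
time_s: 3.55
position: [0.4906, -0.0542, 0.2398]
tcp_rot: [[0.455, 0.891, 0.001], [0.891, -0.455, -0.0], [0.0, 0.001, -1.0]]
force: [-0.7, -0.2, -0.3]
opening: 1.001
```

send_rows --plan '[[[-0.2,0.9,0,0,-1],[-0.2,0.9,0,0,-1],[-0.2,0.9,0,0,-1],[-0.2,0.9,0,0,-1],[-0.2,0.9,0,0,-1],[-0.2,0.9,0,0,-1],[-0.2,0.9,0,0,-1],[-0.2,0.9,0,0,-1],[-0.2,0.9,0,0,-1],[-0.2,0.9,0,0,-1],[-0.2,0.9,0,0,-1],[-0.2,0.9,0,0,-1],[-0.2,0.9,0,0,-1],[0,0,0,0,-1],[0,0,0,0,-1]]]'

```text
time_s: 5.05
position: [0.4118, 0.2958, 0.2395]
tcp_rot: [[0.453, 0.891, 0.0], [0.891, -0.453, -0.0], [-0.0, 0.0, -1.0]]
force: [0.4, -1.1, 0.0]
opening: 1.0
```

```bash
cat >> snap.py <<'E'
np.set_printoptions(precision=4,suppress=True)
def st():
    s=bot.read_state(); R=s['tcp_rot']
    print('t',round(s['time_s'],2),'pos',np.round(s['position'],4),'yaw',round(np.degrees(np.arctan2(R[1][0],R[0][0])),2),'F',np.round(s['force'],2),'open',round(s['opening'],3)); return s
def q(cam,*ts):
    for t in ts: print(cam,t,[(round(d['conf'],2),np.round(d['at'],3).tolist()) for d in mark_of(cam,t) if d['conf']>.3][:7])
def wpose(s,r):
    T=np.eye(4);T[:3,:3]=s['tcp_rot'];T[:3,3]=s['position']; return T@r['T_tool_cam']
def ray(r,P,uv,z):
    d=P[:3,:3]@np.linalg.inv(r['mtx'])@np.array([uv[0],uv[1],1.]); o=P[:3,3]; return o+d*(z-o[2])/d[2]
E
python3 - <<'E'
from snap import *
s=st(); print(s['joint_positions'])
r=snap('wrist','w1'); snap('top','t1')
q('wrist','scoop_grip','scoop','scoop_lip','rest'); q('top','scoop_grip','scoop','scoop_lip','rest','mark','pointer','pan','ball')
E
```

```text
t 5.05 pos [0.4118 0.2958 0.2395] yaw 63.05 F [ 0.42 -1.12  0.02] open 1.0
[23.0611 21.1745 98.7906 -0.0321 60.0394 50.0226]
wrist scoop_grip [(0.56, [0.428, 0.352, 0.082])]
wrist scoop [(0.81, [0.459, 0.417, 0.007])]
wrist scoop_lip []
wrist rest [(0.68, [0.448, 0.388, 0.0])]
top scoop_grip [(0.76, [0.432, 0.354, 0.077]), (0.57, [0.46, -0.388, 0.024])]
top scoop [(0.78, [0.461, 0.411, 0.013])]
top scoop_lip []
top rest [(0.74, [0.452, 0.387, -0.0])]
top mark [(0.64, [0.457, 0.058, 0.155]), (0.62, [0.503, 0.072, 0.151])]
top pointer [(0.93, [0.456, 0.06, 0.153])]
top pan [(0.75, [0.496, -0.294, -0.003])]
top ball [(0.6, [0.582, -0.261, 0.023]), (0.57, [0.45, 0.387, 0.004]), (0.48, [0.548, -0.357, 0.03])]
```

View wrist.

View pics/w1.png

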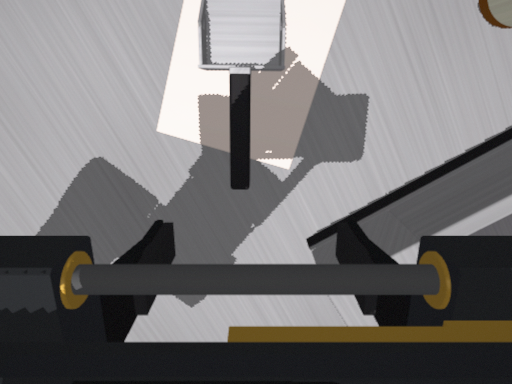

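Run:
```python
from snap import *
r=imaging.capture('top'); img=r['img']
crop=img[170:290,20:300]; cv2.imwrite('pics/topz.png',cv2.resize(crop,None,fx=2.8,fy=2.8,interpolation=cv2.INTER_CUBIC))
```

```text
(no output)
```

View pics/topz.png

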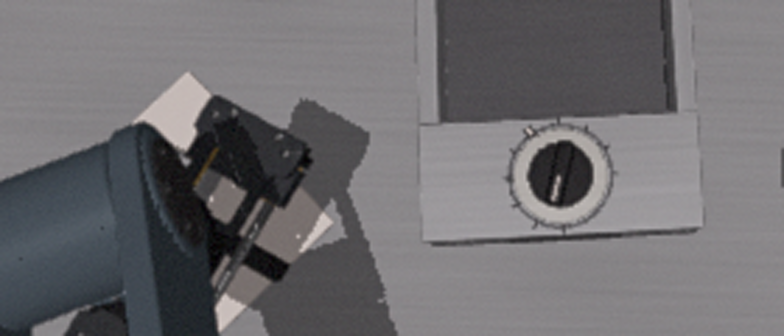

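Run:
```python
from snap import *
s=st(); r=snap('wrist','w2'); P=wpose(s,r)
a=ray(r,P,(240.5,72),.09); b=ray(r,P,(240.5,188),.09); print(a,b,np.linalg.norm(a-b),np.degrees(np.arctan2(*(a-b)[[1,0]])))
m=masks_of('wrist','scoop_grip'); 
for d in m[:2]:
    ys,xs=np.nonzero(d['region']); print(d['conf'],len(xs),xs.min(),xs.max(),ys.min(),ys.max())
    if len(xs)>50:
        for y in range(ys.min()+5,ys.max(),20): print(y,xs[ys==y].min(),xs[ys==y].max())
f=np.array([np.cos(np.radians(63)),np.sin(np.radians(63))])
print('grip from handle end', b[:2]+f*.074, a[:2]-f*.031)
```

```text
t 5.8 pos [0.412  0.2956 0.2395] yaw 62.96 F [0.14 1.04 0.57] open 1.0
[0.4423 0.3804 0.09  ] [0.3947 0.2902 0.09  ] 0.10199334976863325 62.18883451480054
0.86 8470 198 285 0 189
5 200 283
25 198 285
45 198 284
65 198 284
85 229 250
105 230 249
125 231 249
145 230 249
165 230 249
185 232 249
grip from handle end [0.4283 0.3561] [0.4282 0.3528]
```

send_rows --plan '[[[0.27,0.98,0,0,-1],[0.27,0.97,0,0,-1],[0,0,-0.9,0,-1],[0,0,-0.9,0,-1],[0,0,-0.9,0,-1],[0,0,-0.9,0,-1],[0,0,-0.9,0,-1],[0,0,-0.5,0,-1],[0,0,-0.2,0,-1],[0,0,-0.1,0,-1],[0,0,0,0,-1]]]'

```text
time_s: 7.0
position: [0.4285, 0.3543, 0.0808]
tcp_rot: [[0.455, 0.891, 0.001], [0.891, -0.455, 0.0], [0.001, 0.0, -1.0]]
force: [0.4, -0.4, 0.5]
opening: 0.999
```

Run:
```python
from snap import *
st(); snap('wrist','w3'); snap('side','s3')
```

```text
t 7.0 pos [0.4285 0.3543 0.0808] yaw 62.96 F [ 0.43 -0.45  0.5 ] open 0.999
```

View pics/w3.png

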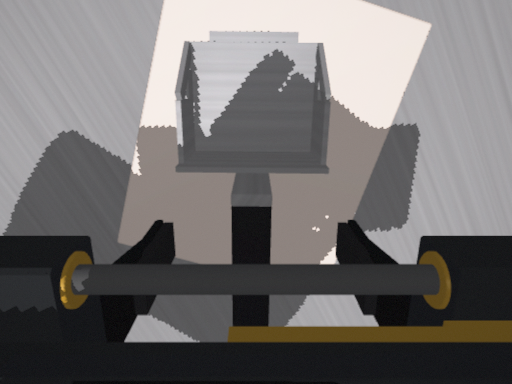

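View pics/s3.png

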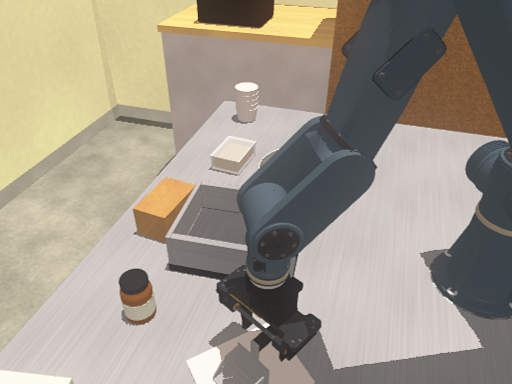

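send_rows --plan '[[[0,0,0,0,1],[0,0,0,0,1],[0,0,0,0,1],[0,0,0,0,1],[0,0,0,0,1],[0,0,0,0,1],[0,0,0,0,1],[0,0,0,0,1]]]'

```text
time_s: 7.9
position: [0.4281, 0.3541, 0.0805]
tcp_rot: [[0.455, 0.891, -0.0], [0.891, -0.455, -0.0], [-0.0, -0.0, -1.0]]
force: [-0.4, 0.0, 0.6]
opening: 0.354
```

send_rows --plan '[[[0,0,0.5,0,1],[0,0,1,0,1],[0,0,1,0,1],[0,0,1,0,1],[0,0,1,0,1],[0,0,0.5,0,1],[0,0,0,0,1]]]'

```text
time_s: 8.6
position: [0.4295, 0.3549, 0.2331]
tcp_rot: [[0.455, 0.891, 0.005], [0.891, -0.455, 0.003], [0.005, 0.003, -1.0]]
force: [0.3, 0.3, -0.1]
opening: 0.006
```

Run:
```python
from snap import *
st(); r=snap('wrist','w4'); q('wrist','scoop_lip','scoop','scoop_grip')
```

```text
t 8.6 pos [0.4295 0.3549 0.2331] yaw 62.96 F [ 0.28  0.3  -0.08] open 0.006
wrist scoop_lip [(0.73, [0.478, 0.453, 0.012])]
wrist scoop [(0.83, [0.458, 0.414, 0.007])]
wrist scoop_grip [(0.62, [0.425, 0.351, 0.079])]
```

View pics/w4.png

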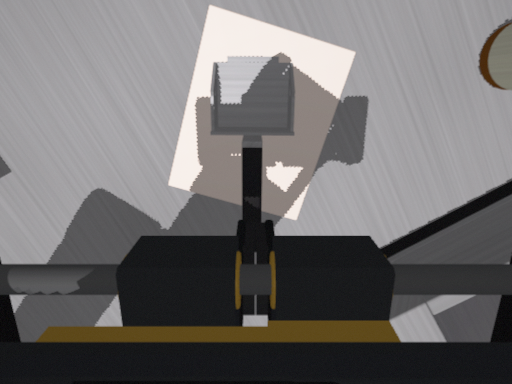

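The fingers needed longer to shut, so they missed the handle. The scoop is still standing on the rest, so I'll try again.

send_rows --plan '[[[0,0,0,0,-1],[0,0,0,0,-1],[0,0,0,0,-1],[0,0,0,0,-1],[0,0,0,0,-1],[0,0,0,0,-1],[0,0,0,0,-1],[0,0,0,0,-1],[0,0,0,0,-1],[0,0,0,0,-1],[0,0,0,0,-1],[0,0,0,0,-1]]]'

```text
time_s: 10.0
position: [0.4282, 0.3541, 0.2305]
tcp_rot: [[0.455, 0.891, -0.0], [0.891, -0.455, -0.0], [-0.0, -0.0, -1.0]]
force: [0.6, 0.4, 0.7]
opening: 0.969
```

send_rows --plan '[[[0,0,-1,0,-1],[0,0,-1,0,-1],[0,0,-1,0,-1],[0,0,-1,0,-1],[0,0,-0.7,0,-1],[0,0,-0.3,0,-1],[0,0,0,0,-1],[0,0,0,0,1],[0,0,0,0,1],[0,0,0,0,1],[0,0,0,0,1],[0,0,0,0,1],[0,0,0,0,1],[0,0,0,0,1],[0,0,0,0,1],[0,0,0,0,1],[0,0,0,0,1],[0,0,0,0,1],[0,0,0,0,1],[0,0,0,0,1]]]'

```text
time_s: 12.0
position: [0.428, 0.3541, 0.0805]
tcp_rot: [[0.455, 0.891, -0.0], [0.891, -0.455, -0.0], [-0.0, -0.0, -1.0]]
force: [-1.0, -0.1, -0.7]
opening: 0.203
```

Run:
```python
from snap import *
st(); r=snap('wrist','w5')
```

```text
t 12.0 pos [0.428  0.3541 0.0805] yaw 62.95 F [-0.99 -0.14 -0.74] open 0.203
```

View pics/w5.png

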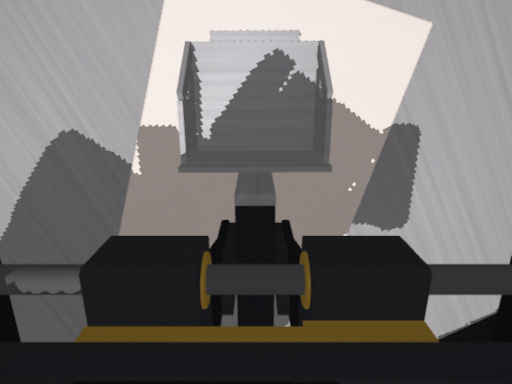

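send_rows --plan '[[[0,0,0.3,0,1],[0,0,0.7,0,1],[0,0,1,0,1],[0,0,1,0,1],[0,0,1,0,1],[0,0,1,0,1],[0,0,0.5,0,1],[0,0,0,0,1],[0,0,0,0,1]]]'

```text
time_s: 12.95
position: [0.4276, 0.3538, 0.2454]
tcp_rot: [[0.455, 0.891, -0.0], [0.891, -0.455, -0.0], [-0.001, -0.0, -1.0]]
force: [-0.3, -0.3, -1.0]
opening: 0.204
```

Run:
```python
from snap import *
s=st(); r=snap('wrist','w6')
# predicted rows for level scoop: points in tool frame (grip TCP at scoop x=-70,z=74)
Tc=np.linalg.inv(r['T_tool_cam'])
def proj(x,y,z,pitch=0,xg=-.070,zg=.0745):
    # scoop frame -> tool: tool x=fwd, tool y = -left?, z down
    p=np.array([x-xg,0,z-zg]); c,n=np.cos(pitch),np.sin(pitch)
    X=p[0]*c-p[2]*n; Z=p[0]*n+p[2]*c
    t=Tc@np.array([X,-y,-Z,1]); uv=r['mtx']@t[:3]; return uv[:2]/uv[2]
for pd in (-10,-5,0,5,10):
    print(pd,[np.round(proj(*p,np.radians(pd)),1) for p in [(.041,0,.002),(-.037,0,.048),(-.144,0,.084),(-.039,.009,.084)]])
```

```text
t 12.95 pos [0.4276 0.3538 0.2454] yaw 62.96 F [-0.34 -0.35 -1.02] open 0.204
-10 [array([254.1,  57.1]), array([254. , 181.8]), array([254. , 410.2]), array([233.5, 195.2])]
-5 [array([254.1,  43.3]), array([254. , 178.4]), array([254. , 400.9]), array([233.2, 198.3])]
0 [array([254. ,  29.3]), array([253.9, 175.4]), array([254.1, 391.3]), array([232.8, 202. ])]
5 [array([253.9,  15.1]), array([253.9, 172.9]), array([254.1, 381.5]), array([232.4, 206.2])]
10 [array([253.8,   0.7]), array([253.9, 170.9]), array([254.1, 371.5]), array([232.1, 211. ])]
```

View pics/w6.png

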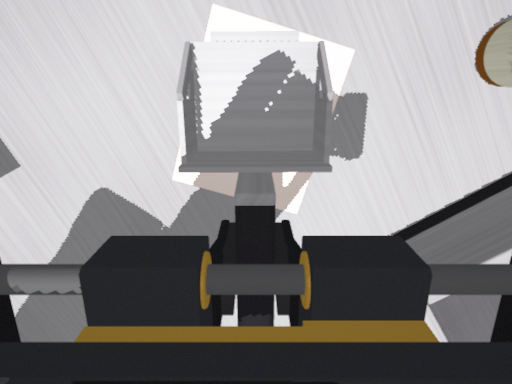

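The lip shows at row ~31, so the scoop is level and held firmly. On to the pan.

send_rows --plan '[[[0,-0.5,0,-0.375,1],[0,-1,0,-0.375,1],[0,-1,0,-0.375,1],[0,-1,0,-0.375,1],[0,-1,0,-0.375,1],[0,-1,0,-0.375,1],[0,-1,0,-0.375,1],[0,-1,0,-0.375,1],[0,-1,0,-0.375,1],[0,-1,0,-0.375,1],[0,-1,0,-0.375,1],[0,-1,0,-0.375,1],[0,-1,0,-0.375,1],[0,-1,0,-0.375,1],[0,-1,0,-0.375,1],[0,-1,0,-0.375,1],[0,-1,0,-0.375,1],[0,-1,0,-0.375,1],[0,-1,0,-0.375,1],[0,-1,0,-0.375,1]]]'

```text
time_s: 15.0
position: [0.4265, -0.2321, 0.2444]
tcp_rot: [[0.941, 0.338, -0.003], [0.338, -0.941, 0.002], [-0.002, -0.002, -1.0]]
force: [0.3, -0.2, -1.9]
opening: 0.204
```

send_rows --plan '[[[0,-1,0,0,1],[0,-1,0,0,1],[0,-0.6,0,0,1],[0,-0.3,0,0,1],[0,0,0,0,1],[0,0,0,0,1]]]'

```text
time_s: 15.6
position: [0.4276, -0.3165, 0.2451]
tcp_rot: [[0.94, 0.342, -0.001], [0.342, -0.94, 0.002], [-0.0, -0.002, -1.0]]
force: [0.3, 0.2, -2.9]
opening: 0.205
```

Run:
```python
from snap import *
s=st(); r=snap('wrist','w7'); q('wrist','ball','pan'); snap('top','t7');q('top','ball','pan'); snap('side','s7');q('side','ball','pan')
```

```text
t 15.6 pos [ 0.4276 -0.3165  0.2451] yaw 19.99 F [ 0.26  0.16 -2.91] open 0.205
wrist ball [(0.81, [0.462, -0.386, 0.025]), (0.67, [0.553, -0.358, 0.024])]
wrist pan []
top ball [(0.72, [0.58, -0.26, 0.027]), (0.56, [0.396, -0.32, 0.027]), (0.53, [0.55, -0.354, 0.031])]
top pan [(0.56, [0.496, -0.295, -0.001])]
side ball [(0.61, [0.548, -0.352, 0.027]), (0.61, [0.396, -0.323, 0.027]), (0.6, [0.458, -0.388, 0.028]), (0.6, [0.576, -0.261, 0.026])]
side pan [(0.81, [0.5, -0.293, 0.002])]
```

View pics/w7.png

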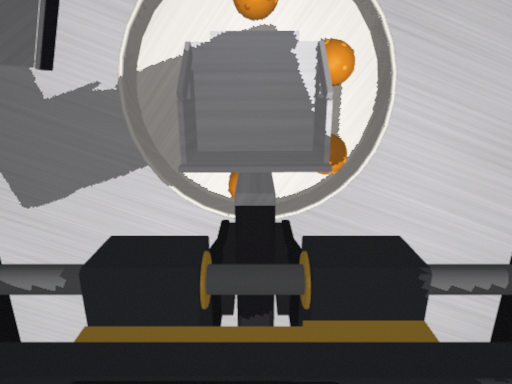

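View pics/t7.png

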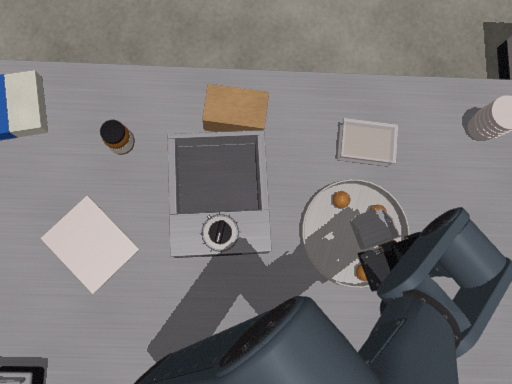

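The top view still shows all the balls where they were. The wrist view has ball D ahead, at about (255,5). Next, a finer fit of the pan centre.

Run:
```python
from snap import *
from scipy.optimize import least_squares
for cam in ['top','side']:
    r=imaging.capture(cam)
    for d in masks_of(cam,'pan')[:1]:
        c=max(cv2.findContours(d['region'].astype(np.uint8),cv2.RETR_EXTERNAL,cv2.CHAIN_APPROX_NONE)[0],key=len)[:,0,:]
        pts=np.array([ray(r,r['pose'],p,.044)[:2] for p in c])
        f=lambda v:np.hypot(pts[:,0]-v[0],pts[:,1]-v[1])-.139
        o=least_squares(f,[.495,-.293],loss='soft_l1',f_scale=.002); res=f(o.x); print(cam,d['conf'],o.x,np.median(np.abs(res)))
        good=np.abs(res)<.006; print(good.sum(),len(c), o.x)
```

```text
top 0.68 [ 0.4985 -0.2853] 0.005531988340702315
228 435 [ 0.4985 -0.2853]
side 0.97 [ 0.4945 -0.2889] 0.00532614624141059
124 229 [ 0.4945 -0.2889]
```

send_rows --plan '[[[0,0,-1,0,1],[0,0,-1,0,1],[0,0,-1,0,1],[0,0,-1,0,1],[0,0,-0.8,0,1],[0,0,-0.5,0,1],[0,0,-0.2,0,1],[0,0,-0.05,0,1],[0,0,0,0,1],[0,0,0,0,1]]]'

```text
time_s: 17.25
position: [0.4287, -0.3185, 0.08]
tcp_rot: [[0.94, 0.342, 0.001], [0.342, -0.94, -0.002], [0.001, 0.002, -1.0]]
force: [0.2, -0.6, -1.7]
opening: 0.205
```

Run:
```python
from snap import *
s=st(); r=snap('wrist','w8')
```

```text
t 17.25 pos [ 0.4287 -0.3185  0.08  ] yaw 19.98 F [ 0.16 -0.65 -1.74] open 0.205
```

View pics/w8.png

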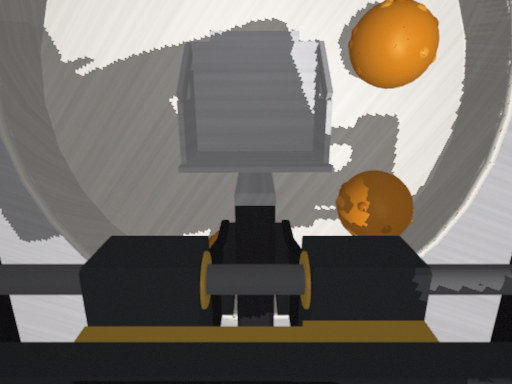

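send_rows --plan '[[[0,0,-0.04,0,1],[0.31,0.11,0,0,1],[0.31,0.11,0,0,1],[0.31,0.11,0,0,1],[0.31,0.11,0,0,1],[0.31,0.11,0,0,1],[0.31,0.11,0,0,1],[0.31,0.11,0,0,1],[0.2,0.07,0,0,1],[0.15,0.05,0,0,1],[0,0,0,0,1]]]'

```text
time_s: 18.4
position: [0.5053, -0.2908, 0.0783]
tcp_rot: [[0.939, 0.343, 0.001], [0.343, -0.939, -0.001], [0.001, 0.001, -1.0]]
force: [-0.7, 0.9, 3.6]
opening: 0.202
```

Run:
```python
from snap import *
s=st(); r=snap('wrist','w9')
```

```text
t 18.4 pos [ 0.5053 -0.2908  0.0783] yaw 20.06 F [-0.72  0.91  3.61] open 0.202
```

View pics/w9.png

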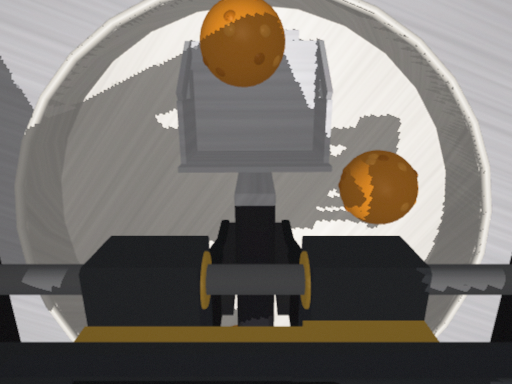

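send_rows --plan '[[[0.1,0.04,0,0,1],[0.08,0.03,0,0,1],[0.03,0.01,0,0,1],[0,0,0,0,1],[0,0,0,0,1]]]'

```text
time_s: 18.95
position: [0.5101, -0.289, 0.0784]
tcp_rot: [[0.94, 0.342, -0.0], [0.342, -0.94, -0.001], [-0.0, 0.001, -1.0]]
force: [-2.4, -0.6, 7.1]
opening: 0.204
```

Run:
```python
from snap import *
s=st(); r=snap('wrist','w10')
```

```text
t 18.95 pos [ 0.5101 -0.289   0.0784] yaw 20.01 F [-2.38 -0.64  7.06] open 0.204
```

View pics/w10.png

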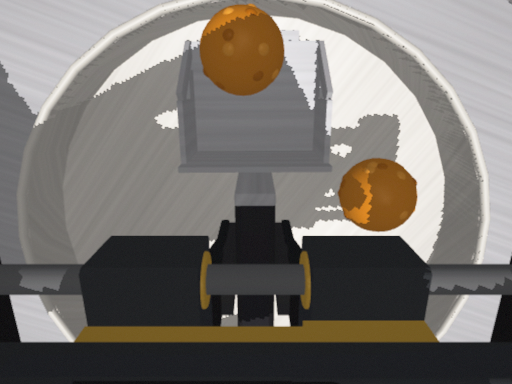

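send_rows --plan '[[[0,0,-0.05,0,1],[0,0,-0.05,0,1],[0,0,-0.05,0,1],[0,0,-0.05,0,1],[0,0,0,0,1],[0,0,0,0,1],[0,0,0,0,1]]]'

```text
time_s: 19.7
position: [0.5087, -0.2899, 0.0756]
tcp_rot: [[0.939, 0.344, -0.002], [0.344, -0.939, -0.002], [-0.003, 0.002, -1.0]]
force: [-11.5, -0.9, 28.0]
opening: 0.202
```

Run:
```python
from snap import *
s=st(); r=snap('wrist','w11')
```

```text
t 19.7 pos [ 0.5087 -0.2899  0.0756] yaw 20.1 F [-11.46  -0.92  27.95] open 0.202
```

View pics/w11.png

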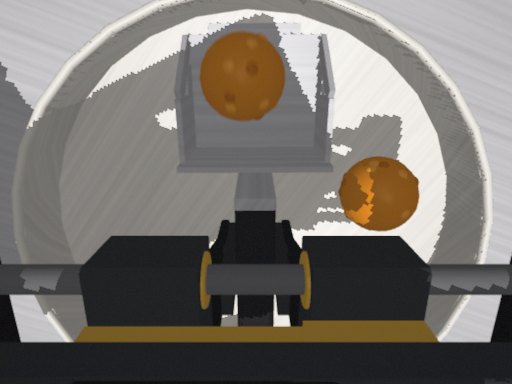

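send_rows --plan '[[[-0.08,-0.03,0,0,1],[0,0,-0.05,0,1],[0,0,-0.05,0,1],[0,0,0,0,1],[0,0,0,0,1],[0,0,0,0,1]]]'

```text
time_s: 20.35
position: [0.5069, -0.291, 0.0716]
tcp_rot: [[0.939, 0.343, -0.001], [0.343, -0.939, -0.003], [-0.002, 0.002, -1.0]]
force: [-9.1, -2.4, 20.4]
opening: 0.205
```

Run:
```python
from snap import *
s=st(); r=snap('wrist','w12')
```

```text
t 20.35 pos [ 0.5069 -0.291   0.0716] yaw 20.05 F [-9.08 -2.41 20.38] open 0.205
```

View pics/w12.png

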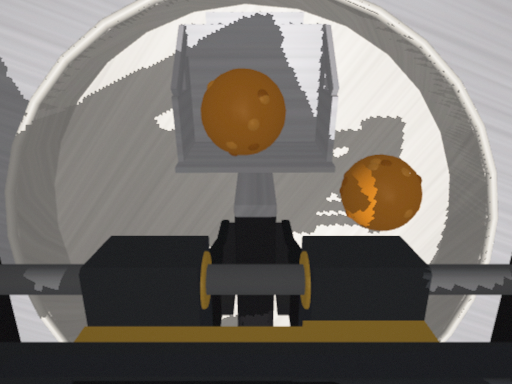

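The ball is inside the bowl against the back wall, at about (243,112), and the scoop is pitched up about 6°. I'll lift slowly and carry it over.

send_rows --plan '[[[-0.05,-0.02,0.1,0,1],[-0.05,-0.02,0.2,0,1],[0,0,0.3,0,1],[0,0,0.4,0,1],[0,0,0.5,0,1],[0,0,0.6,0,1],[0,0,0.6,0,1],[0,0,0.6,0,1],[0,0,0.6,0,1],[0,0,0.5,0,1],[0,0,0.3,0,1],[0,0,0.1,0,1],[0,0,0,0,1]]]'

```text
time_s: 21.7
position: [0.5047, -0.2908, 0.213]
tcp_rot: [[0.94, 0.342, 0.0], [0.342, -0.94, -0.0], [0.0, 0.0, -1.0]]
force: [0.5, 0.2, -2.7]
opening: 0.211
```

Run:
```python
from snap import *
s=st(); r=snap('wrist','w13'); snap('side','s13'); q('side','well','warmer','ball')
```

```text
t 21.7 pos [ 0.5047 -0.2908  0.213 ] yaw 19.99 F [ 0.55  0.17 -2.74] open 0.211
side well [(0.57, [0.619, 0.067, 0.029]), (0.33, [0.505, 0.068, 0.159])]
side warmer []
side ball [(0.67, [0.55, -0.352, 0.028]), (0.58, [0.455, -0.388, 0.032]), (0.54, [0.392, -0.317, 0.026]), (0.4, [0.56, -0.266, 0.173])]
```

View pics/w13.png

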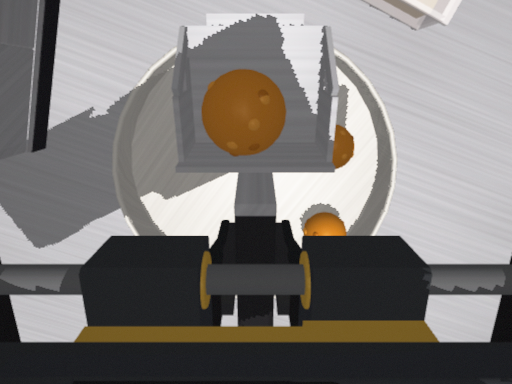

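View pics/s13.png

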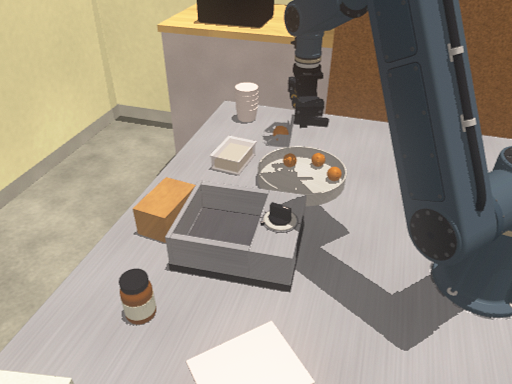

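send_rows --plan '[[[0.15,0.2,0,-0.15,1],[0.15,0.4,0,-0.15,1],[0.15,0.6,0,-0.15,1],[0.15,0.78,0,-0.15,1],[0.15,0.78,0,-0.15,1],[0.15,0.78,0,-0.15,1],[0.15,0.78,0,-0.15,1],[0.15,0.78,0,-0.15,1],[0.15,0.78,0,-0.15,1],[0.15,0.78,0,-0.15,1],[0.15,0.78,0,-0.15,1],[0.15,0.78,0,-0.15,1],[0.15,0.78,0,-0.15,1],[0.15,0.78,0,-0.15,1],[0.15,0.78,0,-0.15,1],[0.15,0.6,0,-0.15,1],[0.15,0.4,0,-0.15,1],[0.1,0.2,0,-0.15,1],[0,0,0,0,1],[0,0,0,0,1]]]'

```text
time_s: 23.95
position: [0.5839, 0.0617, 0.2126]
tcp_rot: [[0.997, 0.079, -0.001], [0.079, -0.997, -0.0], [-0.001, 0.0, -1.0]]
force: [-0.3, -0.9, -3.3]
opening: 0.202
```

Run:
```python
from snap import *
s=st(); r=snap('wrist','w14'); q('wrist','well'); snap('side','s14')
```

```text
t 23.95 pos [0.5839 0.0617 0.2126] yaw 4.52 F [-0.33 -0.94 -3.26] open 0.202
wrist well []
```

View pics/w14.png

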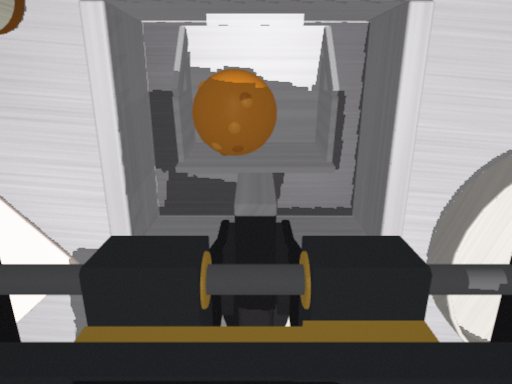

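View pics/s14.png

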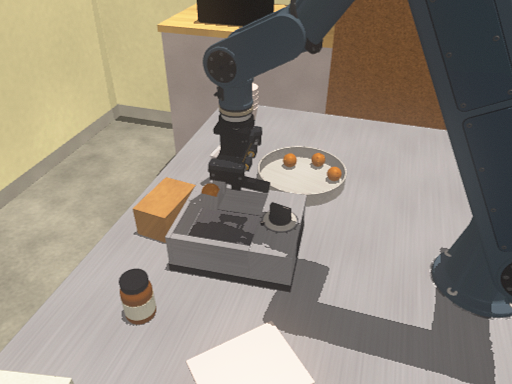

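Run:
```python
from snap import *
s=st(); r=imaging.capture('wrist'); P=wpose(s,r)
for uv,z in [((143,22),.03),((366,22),.03),((157,215),.03),((353,214),.03),((132,2),.11),((376,2),.11)]:
    print(uv, ray(r,P,uv,z))
```

```text
t 24.1 pos [0.5839 0.0612 0.2128] yaw 4.46 F [ 0.28  0.74 -2.35] open 0.204
(143, 22) [0.709  0.1716 0.03  ]
(366, 22) [ 0.7244 -0.0278  0.03  ]
(157, 215) [0.5233 0.1606 0.03  ]
(353, 214) [ 0.5404 -0.0461  0.03  ]
(132, 2) [0.7096 0.1531 0.11  ]
(376, 2) [ 0.7221 -0.0091  0.11  ]
```

send_rows --plan '[[[0,0,-0.3,0,1],[0,0,-0.5,0,1],[0,0,-0.5,0,1],[0,0,-0.35,0,1],[0,0,-0.1,0,1],[0,0,0,0,1],[0.15,0.01,0,0,1],[0.15,0.01,0,0,1],[0.15,0.01,0,0,1],[0.15,0.01,0,0,1],[0,0,0,0,1],[0,0,0,0,1]]]'

```text
time_s: 25.35
position: [0.6009, 0.0633, 0.16]
tcp_rot: [[0.997, 0.079, -0.003], [0.079, -0.997, 0.0], [-0.003, -0.0, -1.0]]
force: [-4.5, 1.3, -0.9]
opening: 0.208
```

Run:
```python
from snap import *
s=st(); r=snap('wrist','w15')
```

```text
t 25.35 pos [0.6009 0.0633 0.16  ] yaw 4.53 F [-4.54  1.33 -0.87] open 0.208
```

View pics/w15.png

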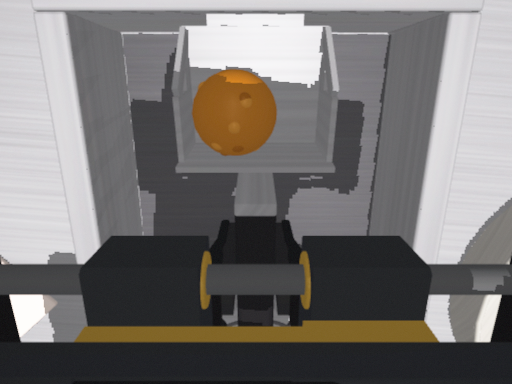

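Contact with the far wall, about 4.5 N. I'll push on about 15 mm to pitch the lip down.

send_rows --plan '[[[0.1,0.01,0,0,1],[0.1,0.01,0,0,1],[0.1,0.01,0,0,1],[0.1,0.01,0,0,1],[0.1,0.01,0,0,1],[0,0,0,0,1],[0,0,0,0,1]]]'

```text
time_s: 26.1
position: [0.6032, 0.0645, 0.1582]
tcp_rot: [[0.996, 0.08, -0.033], [0.08, -0.997, -0.001], [-0.033, -0.002, -0.999]]
force: [-25.3, -3.2, 9.8]
opening: 0.201
```

Run:
```python
from snap import *
s=st(); r=snap('wrist','w16')
```

```text
t 26.1 pos [0.6032 0.0645 0.1582] yaw 4.6 F [-25.32  -3.23   9.83] open 0.201
```

View pics/w16.png

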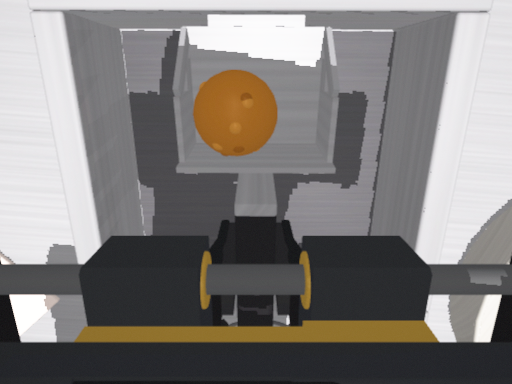

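Friction on the wall holds the lip up. I'll back off, lower a little, press again and then raise, so that the wall drags the lip down.

send_rows --plan '[[[-0.3,-0.02,0,0,1],[-0.2,-0.01,-0.2,0,1],[0,0,-0.1,0,1],[0.2,0.02,0,0,1],[0.2,0.01,0,0,1],[0,0,0.1,0,1],[0,0,0.15,0,1],[0,0,0.15,0,1],[0,0,0.15,0,1],[0,0,0.1,0,1],[0,0,0,0,1]]]'

```text
time_s: 27.25
position: [0.615, 0.0646, 0.1713]
tcp_rot: [[0.997, 0.079, 0.002], [0.079, -0.997, -0.0], [0.002, 0.0, -1.0]]
force: [-1.9, 0.8, -2.2]
opening: 0.208
```

Run:
```python
from snap import *
s=st(); r=snap('wrist','w17')
```

```text
t 27.25 pos [0.615  0.0646 0.1713] yaw 4.52 F [-1.89  0.84 -2.2 ] open 0.208
```

View pics/w17.png

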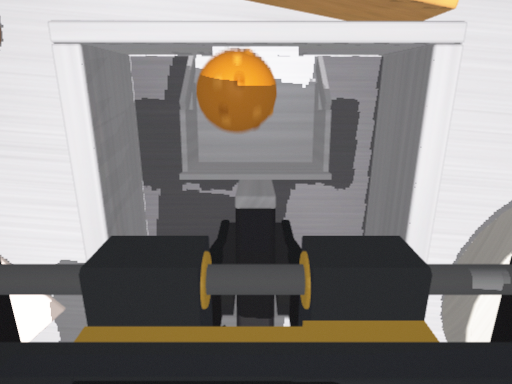

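send_rows --plan '[[[0,0,0,0,1],[0,0,0,0,1],[-0.3,-0.02,0,0,1],[-0.6,-0.05,0,0,1],[-0.8,-0.06,0,0,1],[-0.5,-0.04,0,0,1],[-0.2,-0.01,0,0,1],[0,0,0,0,1],[0,0,0,0,1],[0,0,0,0,1]]]'

```text
time_s: 28.3
position: [0.5436, 0.0591, 0.1711]
tcp_rot: [[0.997, 0.079, 0.002], [0.079, -0.997, -0.0], [0.002, 0.0, -1.0]]
force: [0.4, -0.6, -1.6]
opening: 0.205
```

Run:
```python
from snap import *
s=st(); r=snap('wrist','w18')
```

```text
t 28.3 pos [0.5436 0.0591 0.1711] yaw 4.51 F [ 0.45 -0.56 -1.64] open 0.205
```

View pics/w18.png

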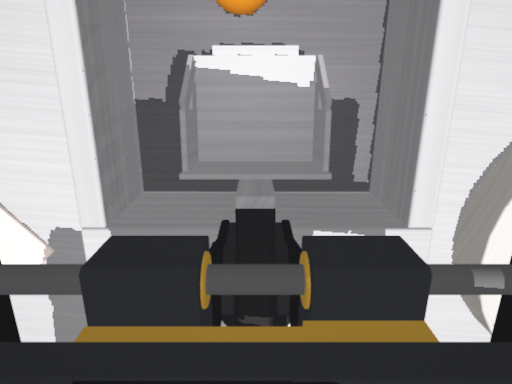

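Ball 1 is in the well, visible at (242,0). Next is ball B at about (0.55, -0.355).

send_rows --plan '[[[0,0,1,0,1],[0,0,1,0,1],[-0.28,-0.9,0,-0.86,1],[-0.28,-0.9,0,-0.86,1],[-0.28,-0.9,0,-0.86,1],[-0.28,-0.9,0,-0.86,1],[-0.28,-0.9,0,-0.86,1],[-0.28,-0.9,0,-0.86,1],[-0.28,-0.9,0,-0.86,1],[-0.28,-0.9,0,-0.86,1],[-0.28,-0.9,0,-0.86,1],[-0.28,-0.9,0,-0.86,1],[-0.28,-0.9,0,-0.86,1],[0,0,-0.5,0,1],[0,0,-1,0,1],[0,0,-0.5,0,1],[0,0,0,0,1]]]'

```text
time_s: 30.05
position: [0.4488, -0.2372, 0.1688]
tcp_rot: [[0.647, -0.763, -0.004], [-0.763, -0.647, 0.003], [-0.005, 0.001, -1.0]]
force: [-0.7, -0.2, -1.6]
opening: 0.198
```

Run:
```python
from snap import *
s=st(); r=snap('wrist','w19'); q('wrist','ball'); snap('side','s19'); q('side','ball')
```

```text
t 30.05 pos [ 0.4488 -0.2372  0.1688] yaw -49.71 F [-0.67 -0.19 -1.6 ] open 0.198
wrist ball [(0.82, [0.463, -0.386, 0.023]), (0.62, [0.396, -0.32, 0.027])]
side ball [(0.75, [0.691, 0.079, 0.051]), (0.68, [0.553, -0.357, 0.028]), (0.59, [0.578, 0.056, -0.001]), (0.51, [0.396, -0.32, 0.028]), (0.41, [0.456, -0.391, 0.026])]
```

View pics/w19.png

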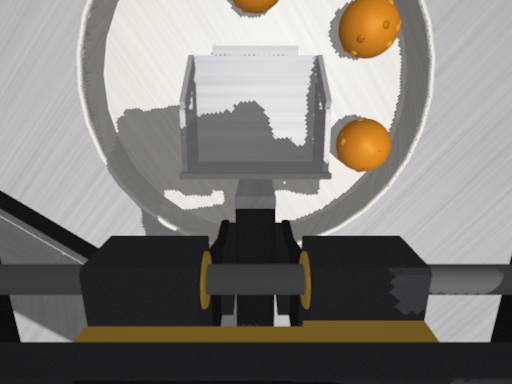

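View pics/s19.png

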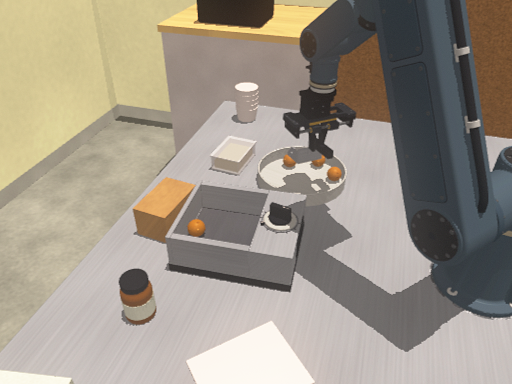

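send_rows --plan '[[[0,0,-0.8,0,1],[0,0,-0.8,0,1],[0,0,-0.6,0,1],[0,0,-0.4,0,1],[0,0,-0.2,0,1],[0,0,-0.15,0,1],[0,0,-0.05,0,1],[0.21,-0.25,0,0,1],[0.21,-0.25,0,0,1],[0.21,-0.25,0,0,1],[0.21,-0.25,0,0,1],[0.21,-0.25,0,0,1],[0.21,-0.25,0,0,1],[0.21,-0.25,0,0,1],[0.15,-0.18,0,0,1],[0.1,-0.12,0,0,1],[0.08,-0.1,0,0,1],[0,0,0,0,1],[0,0,0,0,1]]]'

```text
time_s: 32.15
position: [0.5044, -0.303, 0.0809]
tcp_rot: [[0.647, -0.763, 0.002], [-0.763, -0.647, -0.002], [0.002, -0.0, -1.0]]
force: [0.2, -0.8, 1.5]
opening: 0.208
```

Run:
```python
from snap import *
s=st(); r=snap('wrist','w20')
```

```text
t 32.15 pos [ 0.5044 -0.303   0.0809] yaw -49.69 F [ 0.17 -0.78  1.54] open 0.208
```

View pics/w20.png

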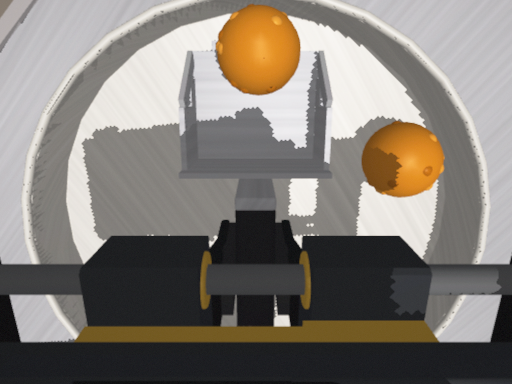

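send_rows --plan '[[[0,0,-0.07,0,1],[0,0,-0.07,0,1],[0,0,-0.07,0,1],[0,0,-0.07,0,1],[0,0,0,0,1],[0,0,0,0,1]]]'

```text
time_s: 32.8
position: [0.5019, -0.3001, 0.0749]
tcp_rot: [[0.647, -0.762, -0.004], [-0.762, -0.647, 0.004], [-0.005, 0.001, -1.0]]
force: [-7.4, 5.3, 23.4]
opening: 0.203
```

Run:
```python
from snap import *
s=st(); r=snap('wrist','w21')
```

```text
t 32.8 pos [ 0.5019 -0.3001  0.0749] yaw -49.66 F [-7.38  5.25 23.36] open 0.203
```

View pics/w21.png

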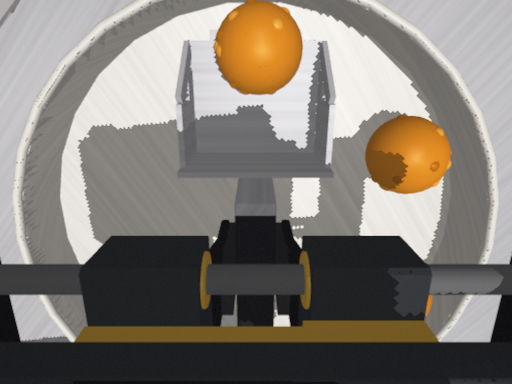

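send_rows --plan '[[[-0.06,0.07,-0.03,0,1],[0,0,-0.07,0,1],[0,0,-0.07,0,1],[0,0,-0.03,0,1],[0,0,0,0,1],[0,0,0,0,1]]]'

```text
time_s: 33.45
position: [0.4999, -0.2976, 0.0683]
tcp_rot: [[0.647, -0.762, -0.004], [-0.762, -0.647, 0.004], [-0.006, 0.0, -1.0]]
force: [-5.2, 6.9, 20.4]
opening: 0.208
```

Run:
```python
from snap import *
s=st(); r=snap('wrist','w22')
```

```text
t 33.45 pos [ 0.4999 -0.2976  0.0683] yaw -49.67 F [-5.16  6.88 20.39] open 0.208
```

View pics/w22.png

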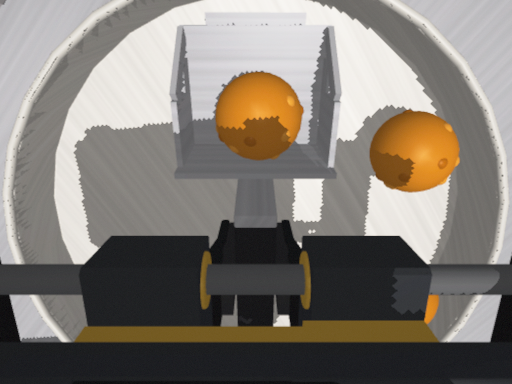

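send_rows --plan '[[[-0.04,0.05,0.1,0,1],[-0.04,0.05,0.2,0,1],[0,0,0.3,0,1],[0,0,0.4,0,1],[0,0,0.5,0,1],[0,0,0.6,0,1],[0,0,0.6,0.2,1],[0,0,0.6,0.4,1],[0,0,0.6,0.6,1],[0,0,0.5,0.8,1],[0,0,0.3,0.8,1],[0,0,0.2,0.8,1],[0,0,0,0.8,1],[0,0,0,0.8,1],[0,0,0,0.8,1],[0,0,0,0.8,1],[0,0,0,0.8,1],[0,0,0,0.8,1],[0,0,0,0.8,1],[0,0,0,0.6,1]]]'

```text
time_s: 35.5
position: [0.4995, -0.2973, 0.2139]
tcp_rot: [[0.993, 0.115, -0.0], [0.115, -0.993, -0.0], [-0.0, 0.0, -1.0]]
force: [0.3, 0.6, -2.8]
opening: 0.204
```

send_rows --plan '[[[0.15,0.2,0,0.2,1],[0.15,0.4,0,0,1],[0.15,0.6,0,0,1],[0.15,0.8,0,0,1],[0.15,0.8,0,0,1],[0.15,0.8,0,0,1],[0.15,0.8,0,0,1],[0.15,0.8,0,0,1],[0.15,0.8,0,0,1],[0.15,0.8,0,0,1],[0.15,0.8,0,0,1],[0.15,0.8,0,0,1],[0.15,0.8,0,0,1],[0.15,0.8,0,0,1],[0.15,0.8,0,0,1],[0.15,0.6,0,0,1],[0.15,0.4,0,0,1],[0.15,0.2,0,0,1],[0.1,0,0,0,1],[0,0,0,0,1]]]'

```text
time_s: 37.5
position: [0.5841, 0.0624, 0.2134]
tcp_rot: [[0.991, 0.132, 0.0], [0.132, -0.991, -0.0], [0.0, 0.001, -1.0]]
force: [-0.6, 1.0, -1.9]
opening: 0.204
```

Run:
```python
from snap import *
s=st(); r=snap('wrist','w23')
```

```text
t 37.5 pos [0.5841 0.0624 0.2134] yaw 7.6 F [-0.65  0.97 -1.89] open 0.204
```

View pics/w23.png

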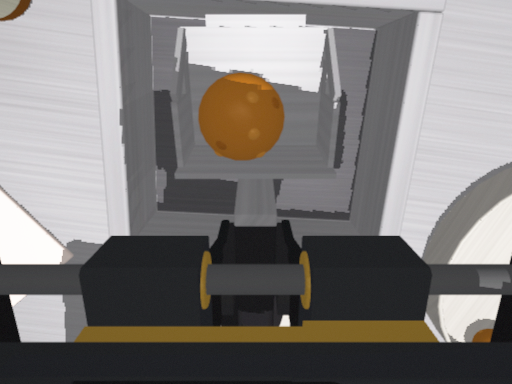

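send_rows --plan '[[[0,0,-0.3,-0.25,1],[0,0,-0.5,-0.25,1],[0,0,-0.6,0,1],[0,0,-0.5,0,1],[0,0,-0.2,0,1],[0.2,0.02,0,0,1],[0.2,0.01,0,0,1],[0.2,0.02,0,0,1],[0.2,0.01,0,0,1],[0.2,0.01,0,0,1],[0,0,0.1,0,1],[0,0,0.15,0,1],[0,0,0.15,0,1],[0,0,0.15,0,1],[0,0,0.1,0,1],[0,0,0,0,1],[0,0,0,0,1]]]'

```text
time_s: 39.25
position: [0.6135, 0.0649, 0.1703]
tcp_rot: [[0.997, 0.083, 0.0], [0.083, -0.997, -0.0], [0.0, 0.0, -1.0]]
force: [-2.2, 0.7, -1.2]
opening: 0.206
```

Run:
```python
from snap import *
s=st(); r=snap('wrist','w24')
```

```text
t 39.25 pos [0.6135 0.0649 0.1703] yaw 4.75 F [-2.18  0.73 -1.23] open 0.206
```

View pics/w24.png

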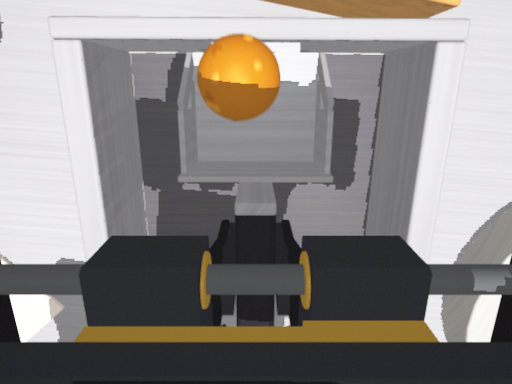

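Again the lip tilted down and the ball is rolling forward. I'll retreat to drop it.

send_rows --plan '[[[0,0,0,0,1],[-0.3,-0.02,0,0,1],[-0.6,-0.05,0,0,1],[-0.8,-0.06,0,0,1],[-0.5,-0.04,0,0,1],[-0.2,-0.01,0,0,1],[0,0,0,0,1],[0,0,0.5,0,1],[0,0,1,0,1],[0,0,0.5,0,1]]]'

```text
time_s: 40.3
position: [0.5445, 0.0593, 0.2323]
tcp_rot: [[0.997, 0.083, 0.006], [0.083, -0.997, -0.0], [0.006, 0.001, -1.0]]
force: [0.3, 0.0, -1.6]
opening: 0.203
```

Run:
```python
from snap import *
s=st(); r=snap('wrist','w25'); snap('side','s25');q('side','ball'); snap('top','t25');q('top','ball')
```

```text
t 40.3 pos [0.5445 0.0593 0.2323] yaw 4.74 F [ 0.27  0.01 -1.6 ] open 0.203
side ball [(0.67, [0.702, -0.008, 0.054]), (0.64, [0.682, 0.082, 0.05]), (0.54, [0.391, -0.258, 0.026])]
top ball [(0.79, [0.396, -0.257, 0.023]), (0.68, [0.388, -0.31, 0.026]), (0.58, [0.7, -0.011, 0.055])]
```

View pics/w25.png

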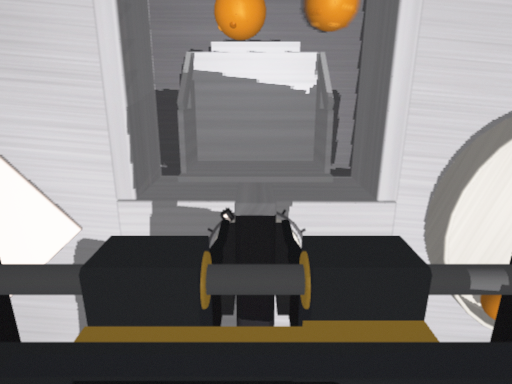

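View pics/t25.png

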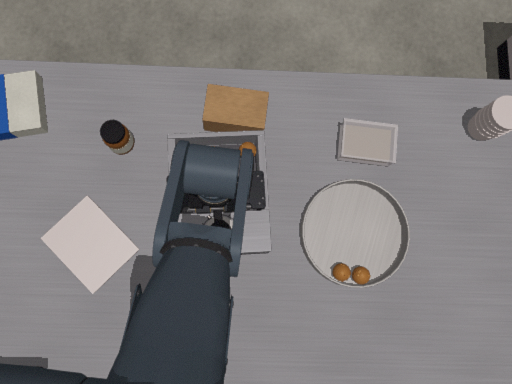

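Two balls are in the well. One ball in the pan was knocked aside: the last two are now at about (0.394,-0.257) and (0.388,-0.310). I'll approach the first at a yaw of about 145°.

send_rows --plan '[[[0,-0.3,0,1,1],[0,-0.7,0,1,1],[0,-0.7,0,1,1],[0,-0.7,0,1,1],[0,-0.7,0,1,1],[0,-0.7,0,1,1],[0,-0.7,0,1,1],[0,-0.7,0,1,1],[0,-0.7,0,1,1],[0,-0.7,0,1,1],[0,-0.7,0,1,1],[0,-0.7,0,1,1],[0,-0.7,0,1,1],[0,-0.7,0,1,1],[0,-0.7,0,1,1],[0,-0.7,0,1,1],[0,-0.7,0,1,1],[0,-0.7,0,1,1],[0,-0.7,0,1,1],[0,-0.5,0,1,1]]]'

```text
time_s: 42.55
position: [0.5412, -0.3439, 0.228]
tcp_rot: [[-0.493, 0.87, -0.001], [0.87, 0.493, 0.001], [0.001, -0.001, -1.0]]
force: [-0.5, -0.3, -1.3]
opening: 0.202
```

send_rows --plan '[[[0,0,0,1,1],[0,0,0,1,1],[0,0,-0.3,1,1],[0,0,-0.6,1,1],[0,0,-0.6,0.5,1],[0,0,-0.5,0,1],[0,0,0,0,1]]]'

```text
time_s: 43.25
position: [0.5398, -0.341, 0.1658]
tcp_rot: [[-0.82, 0.572, -0.006], [0.572, 0.82, 0.005], [0.008, 0.001, -1.0]]
force: [-1.1, -0.1, -1.2]
opening: 0.203
```

Run:
```python
from snap import *
s=st(); print(s['joint_positions']);r=snap('wrist','w26'); q('wrist','ball'); snap('side','s26');q('side','ball'); snap('top','t26'); q('top','ball')
```

```text
t 43.25 pos [ 0.5398 -0.341   0.1658] yaw 145.11 F [-1.13 -0.08 -1.17] open 0.203
[-42.2944  36.2854  83.5554   0.0036  60.5946 -97.4028]
wrist ball []
side ball [(0.64, [0.68, 0.082, 0.051]), (0.61, [0.699, -0.008, 0.052]), (0.57, [0.396, -0.258, 0.03]), (0.51, [0.581, 0.057, 0.002]), (0.46, [0.387, -0.311, 0.03])]
top ball [(0.67, [0.685, 0.084, 0.052]), (0.56, [0.699, -0.009, 0.054])]
```

View pics/w26.png

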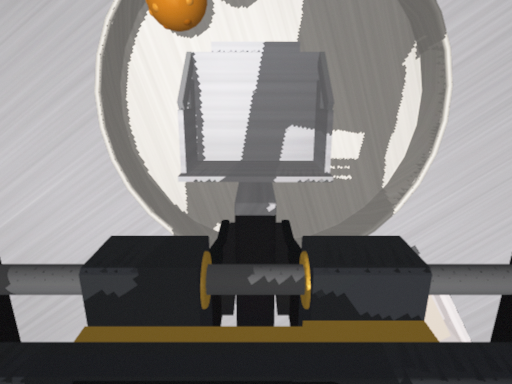

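send_rows --plan '[[[0,0,-0.8,0,1],[0,0,-0.8,0,1],[0,0,-0.6,0,1],[0,0,-0.4,0,1],[0,0,-0.2,0,1],[0,0,-0.1,0,1],[0,0,0,0,1],[0,0,0,0,1]]]'

```text
time_s: 44.35
position: [0.5421, -0.3429, 0.0838]
tcp_rot: [[-0.82, 0.572, 0.001], [0.572, 0.82, -0.001], [-0.002, -0.0, -1.0]]
force: [-0.9, 0.6, -2.8]
opening: 0.207
```

Run:
```python
from snap import *
s=st(); r=snap('wrist','w27')
```

```text
t 44.35 pos [ 0.5421 -0.3429  0.0838] yaw 145.12 F [-0.91  0.58 -2.8 ] open 0.207
```

View pics/w27.png

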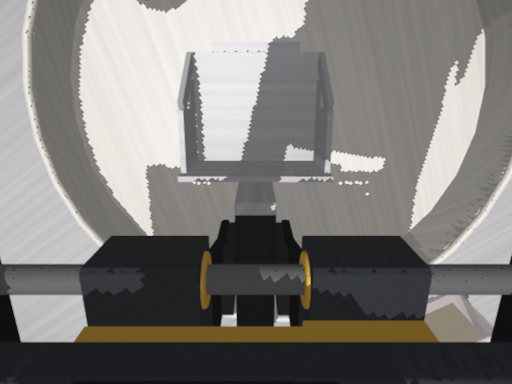

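send_rows --plan '[[[0,0,-0.1,0,1],[0,0,-0.1,0,1],[0,0,0,0,1],[0,0,0,0,0.3],[0,0,0,0,0.3],[0,0,0,0,0.3],[0,0,0,0,0.3]]]'

```text
time_s: 45.1
position: [0.5416, -0.3425, 0.077]
tcp_rot: [[-0.82, 0.572, 0.0], [0.572, 0.82, -0.0], [-0.0, -0.0, -1.0]]
force: [-0.2, -0.1, -0.3]
opening: 0.343
```

Run:
```python
from snap import *
s=st(); r=snap('wrist','w28')
```

```text
t 45.1 pos [ 0.5416 -0.3425  0.077 ] yaw 145.12 F [-0.2  -0.13 -0.32] open 0.343
```

View pics/w28.png

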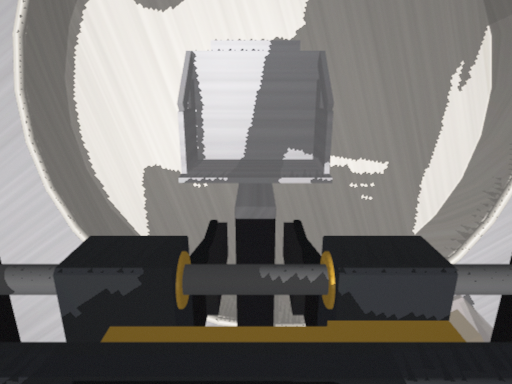

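send_rows --plan '[[[0,0,0.12,0,0.3],[0,0,0,0,1],[0,0,0,0,1],[0,0,0,0,1],[0,0,0,0,1],[0,0,0,0,1],[0,0,0,0,1]]]'

```text
time_s: 45.85
position: [0.5417, -0.3426, 0.0807]
tcp_rot: [[-0.82, 0.572, 0.0], [0.572, 0.82, -0.0], [-0.0, -0.0, -1.0]]
force: [-0.3, 0.5, 2.1]
opening: 0.202
```

Run:
```python
from snap import *
s=st(); r=snap('wrist','w29'); snap('side','s29');q('side','ball')
```

```text
t 45.85 pos [ 0.5417 -0.3426  0.0807] yaw 145.12 F [-0.25  0.52  2.05] open 0.202
side ball [(0.68, [0.393, -0.259, 0.024]), (0.65, [0.703, -0.01, 0.053]), (0.59, [0.683, 0.083, 0.051]), (0.52, [0.387, -0.305, 0.026])]
```

View pics/w29.png

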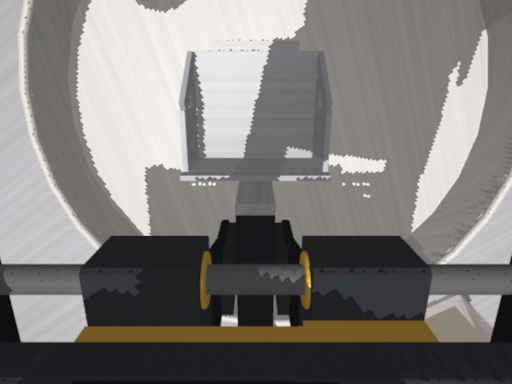

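send_rows --plan '[[[0,0,-0.03,0,1],[-0.27,0.19,0,0,1],[-0.27,0.19,0,0,1],[-0.27,0.19,0,0,1],[-0.27,0.19,0,0,1],[-0.27,0.19,0,0,1],[-0.27,0.19,0,0,1],[-0.27,0.19,0,0,1],[-0.16,0.11,0,0,1],[-0.14,0.1,0,0,1],[-0.08,0.06,0,0,1],[0,0,0,0,1],[0,0,0,0,1]]]'

```text
time_s: 47.3
position: [0.4814, -0.2954, 0.0824]
tcp_rot: [[-0.815, 0.58, 0.019], [0.58, 0.815, -0.004], [-0.018, 0.007, -1.0]]
force: [18.0, 6.2, 7.1]
opening: 0.217
```

Run:
```python
from snap import *
s=st(); r=snap('wrist','w30')
```

```text
t 47.3 pos [ 0.4814 -0.2954  0.0824] yaw 144.55 F [18.04  6.2   7.06] open 0.217
```

View pics/w30.png

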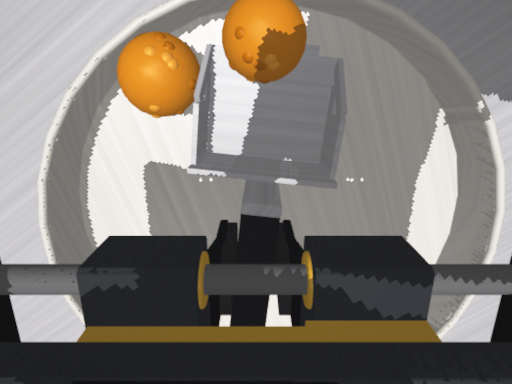

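send_rows --plan '[[[0.12,0,0,0,1],[0.12,0,0,0,1],[0,0,-0.07,0,1],[0,0,-0.07,0,1],[0,0,0,0,1],[0,0,0,0,1]]]'

```text
time_s: 47.95
position: [0.4851, -0.2947, 0.0785]
tcp_rot: [[-0.818, 0.576, 0.01], [0.576, 0.818, -0.003], [-0.01, 0.004, -1.0]]
force: [8.3, 5.5, 15.7]
opening: 0.213
```

Run:
```python
from snap import *
s=st(); r=snap('wrist','w31')
```

```text
t 47.95 pos [ 0.4851 -0.2947  0.0785] yaw 144.85 F [ 8.33  5.51 15.7 ] open 0.213
```

View pics/w31.png

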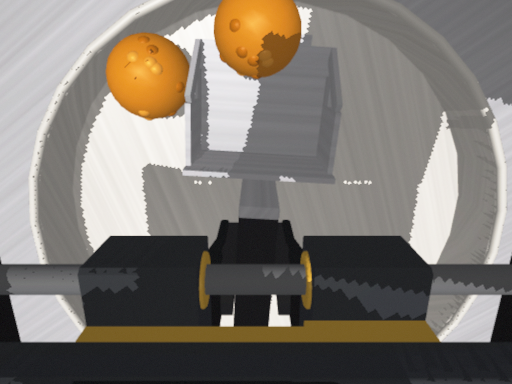

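send_rows --plan '[[[0,0,0.1,0,1],[-0.06,0.1,0,0,1],[-0.1,0.1,0,0,1],[-0.1,0.08,0,0,1],[0,0,0,0,1]]]'

```text
time_s: 48.5
position: [0.4766, -0.2865, 0.08]
tcp_rot: [[-0.818, 0.575, 0.009], [0.575, 0.818, -0.003], [-0.009, 0.003, -1.0]]
force: [7.7, 2.7, 5.8]
opening: 0.212
```

Run:
```python
from snap import *
s=st(); r=snap('wrist','w32')
```

```text
t 48.5 pos [ 0.4766 -0.2865  0.08  ] yaw 144.9 F [7.69 2.73 5.83] open 0.212
```

View pics/w32.png

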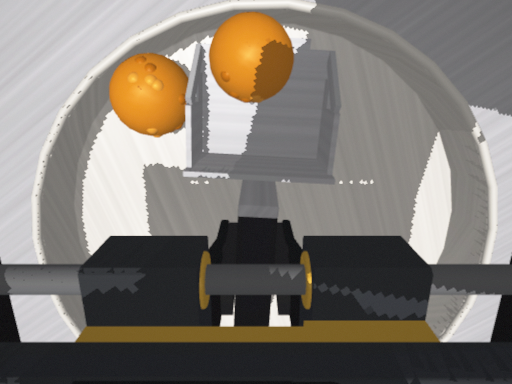

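send_rows --plan '[[[-0.05,0.05,-0.05,0,1],[0,0,-0.07,0,1],[0,0,-0.07,0,1],[0,0,-0.07,0,1],[0,0,0,0,1],[0,0,0,0,1]]]'

```text
time_s: 49.15
position: [0.4796, -0.2889, 0.0759]
tcp_rot: [[-0.817, 0.576, 0.019], [0.576, 0.818, -0.012], [-0.023, 0.002, -1.0]]
force: [12.1, 1.7, 21.9]
opening: 0.207
```

Run:
```python
from snap import *
s=st(); r=snap('wrist','w33')
```

```text
t 49.15 pos [ 0.4796 -0.2889  0.0759] yaw 144.84 F [12.08  1.74 21.89] open 0.207
```

View pics/w33.png

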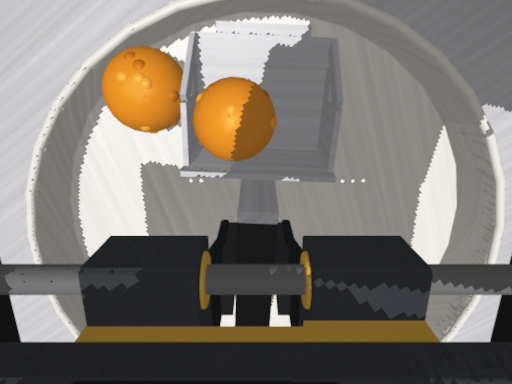

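send_rows --plan '[[[0.08,-0.06,-0.03,0,1],[0.04,-0.03,-0.07,0,1],[0,0,-0.03,0,1],[0,0,0,0,1],[0.05,-0.03,0.1,0,1],[0.05,-0.03,0.2,0,1],[0,0,0.3,0,1],[0,0,0.4,0,1],[0,0,0.5,0,1],[0,0,0.6,0,1],[0,0,0.6,0,1],[0,0,0.6,0,1],[0,0,0.6,0,1],[0,0,0.5,0,1],[0,0,0.4,0,1],[0,0,0.2,0,1],[0,0,0,0,1]]]'

```text
time_s: 50.9
position: [0.4776, -0.289, 0.2173]
tcp_rot: [[-0.82, 0.572, -0.0], [0.572, 0.82, -0.0], [-0.0, -0.0, -1.0]]
force: [0.1, 0.7, -2.5]
opening: 0.205
```

Run:
```python
from snap import *
s=st(); r=snap('wrist','w34'); print(s['joint_positions'])
```

```text
t 50.9 pos [ 0.4776 -0.289   0.2173] yaw 145.12 F [ 0.05  0.75 -2.47] open 0.205
[-42.6401  26.68    93.1426  -0.0168  60.1647 -97.7516]
```

View pics/w34.png

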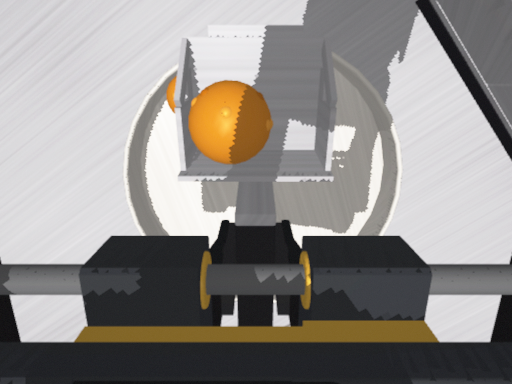

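send_rows --plan '[[[0,0,0.1,-0.5,1],[0,0,0.2,-1,1],[0,0,0.2,-1,1],[0,0,0.1,-1,1],[0,0,0,-1,1],[0,0.2,0,-1,1],[0,0.4,0,-1,1],[0,0.65,0,-1,1],[0,0.65,0,-1,1],[0,0.65,0,-1,1],[0,0.65,0,-1,1],[0,0.65,0,-1,1],[0,0.65,0,-1,1],[0,0.65,0,-1,1],[0,0.65,0,-1,1],[0.2,0.65,0,-1,1],[0.3,0.65,0,-1,1],[0.4,0.65,0,-1,1],[0.4,0.65,0,-1,1],[0.4,0.65,0,-1,1]]]'

```text
time_s: 52.95
position: [0.5282, -0.0166, 0.2335]
tcp_rot: [[0.837, 0.547, -0.004], [0.547, -0.837, 0.0], [-0.003, -0.002, -1.0]]
force: [0.6, -0.0, -2.4]
opening: 0.204
```

send_rows --plan '[[[0.4,0.65,0,-1,1],[0.4,0.65,0,-1,1],[0.4,0.65,0,-1,1],[0.3,0.4,0,-1,1],[0.2,0.2,0,-1,1],[0.1,0,0,0,1],[0,0,0,0,1],[0,0,0,0,1]]]'

```text
time_s: 53.75
position: [0.5822, 0.0584, 0.234]
tcp_rot: [[0.996, 0.084, -0.002], [0.084, -0.996, -0.0], [-0.002, -0.0, -1.0]]
force: [-0.5, 0.5, -1.4]
opening: 0.203
```

Run:
```python
from snap import *
s=st(); r=snap('wrist','w35'); print(s['joint_positions'])
```

```text
t 53.75 pos [0.5822 0.0584 0.234 ] yaw 4.8 F [-0.54  0.49 -1.38] open 0.203
[-5.1958 27.5488 88.2164 -0.0167 64.3626 80.0113]
```

View pics/w35.png

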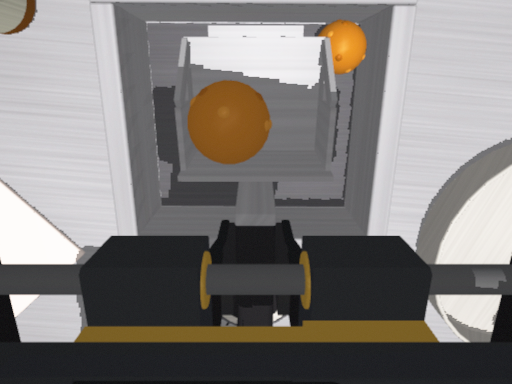

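send_rows --plan '[[[0,0,-0.4,0,1],[0,0,-0.6,0,1],[0,0,-0.6,0,1],[0,0,-0.6,0,1],[0,0,-0.3,0,1],[0,0,-0.1,0,1],[0.2,0.02,0,0,1],[0.2,0.01,0,0,1],[0.2,0.02,0,0,1],[0.2,0.02,0,0,1],[0.2,0.01,0,0,1],[0.2,0.01,0,0,1],[0,0,0.1,0,1],[0,0,0.15,0,1],[0,0,0.15,0,1],[0,0,0.15,0,1],[0,0,0.1,0,1],[0,0,0,0,1]]]'

```text
time_s: 55.6
position: [0.6193, 0.0616, 0.1769]
tcp_rot: [[0.997, 0.083, 0.001], [0.083, -0.997, -0.0], [0.001, 0.0, -1.0]]
force: [0.6, 0.7, -1.8]
opening: 0.203
```

Run:
```python
from snap import *
s=st(); r=snap('wrist','w36')
```

```text
t 55.6 pos [0.6193 0.0616 0.1769] yaw 4.74 F [ 0.64  0.72 -1.79] open 0.203
```

View pics/w36.png

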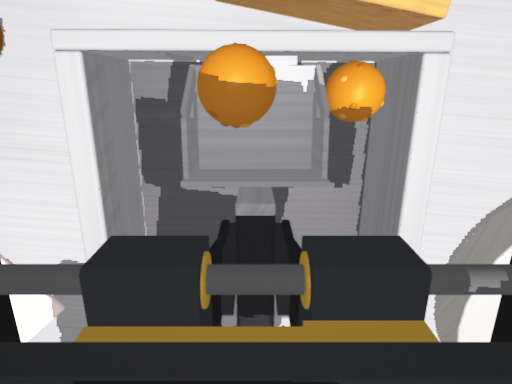

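send_rows --plan '[[[0,0,0,0,1],[-0.3,-0.02,0,0,1],[-0.6,-0.05,0,0,1],[-0.8,-0.06,0,0,1],[-0.5,-0.04,0,0,1],[-0.2,-0.01,0,0,1],[0,0,0,0,1],[0,0,0.5,0,1],[0,0,0.9,0,1],[0,0,0.4,0,1],[0,0,0,0,1]]]'

```text
time_s: 56.75
position: [0.5493, 0.056, 0.2323]
tcp_rot: [[0.997, 0.083, 0.006], [0.083, -0.997, -0.001], [0.006, 0.001, -1.0]]
force: [0.5, 0.2, -1.7]
opening: 0.206
```

Run:
```python
from snap import *
s=st(); r=snap('wrist','w37'); q('wrist','ball'); snap('side','s37');q('side','ball'); snap('top','t37');q('top','ball')
```

```text
t 56.75 pos [0.5493 0.056  0.2323] yaw 4.75 F [ 0.47  0.16 -1.65] open 0.206
wrist ball [(0.84, [0.705, -0.013, 0.05]), (0.7, [0.681, 0.09, 0.054]), (0.57, [0.697, 0.036, 0.054])]
side ball [(0.71, [0.382, -0.305, 0.03]), (0.56, [0.696, 0.035, 0.053]), (0.45, [0.701, -0.01, 0.055])]
top ball [(0.53, [0.385, -0.301, 0.026]), (0.53, [0.701, -0.011, 0.054]), (0.38, [0.698, 0.041, 0.051])]
```

View pics/w37.png

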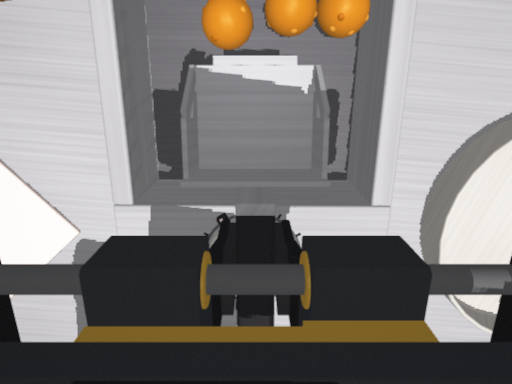

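View pics/t37.png

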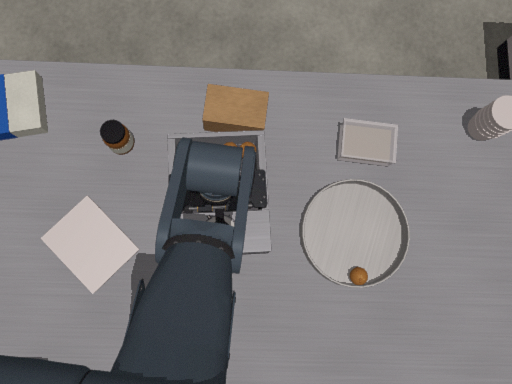

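Three balls are in. The last one lies against the pan wall at about (0.384,-0.303), so I'll use a yaw of 185°.

send_rows --plan '[[[0.02,-0.3,0,1,1],[0.02,-0.6,0,1,1],[0.02,-0.6,0,1,1],[0.02,-0.6,0,1,1],[0.02,-0.6,0,1,1],[0.02,-0.6,0,1,1],[0.02,-0.6,0,1,1],[0.02,-0.6,0,1,1],[0.02,-0.6,0,1,1],[0.02,-0.6,0,1,1],[0.02,-0.6,0,1,1],[0.02,-0.6,0,1,1],[0.02,-0.6,0,1,1],[0.02,-0.6,0,1,1],[0.02,-0.6,0,1,1],[0.02,-0.6,0,1,1],[0.02,-0.6,0,1,1],[0.02,-0.6,0,1,1],[0.02,-0.6,0,1,1],[0.02,-0.3,0,1,1]]]'

```text
time_s: 59.05
position: [0.5589, -0.2875, 0.2293]
tcp_rot: [[-0.492, 0.87, -0.0], [0.87, 0.492, -0.0], [-0.0, -0.001, -1.0]]
force: [0.1, 0.1, -2.6]
opening: 0.207
```

send_rows --plan '[[[0,0,0,1,1],[0,0,0,1,1],[0,0,0,1,1],[0,0,0,1,1],[0,0,0,1,1],[0,0,0,1,1],[0,0,0,1,1],[0,0,0,1,1],[0,0,-0.3,1,1],[0,0,-0.6,1,1],[0,0,-0.6,1,1],[0,0,-0.5,0.5,1],[0,0,0,0,1]]]'

```text
time_s: 60.35
position: [0.5573, -0.2846, 0.167]
tcp_rot: [[-0.996, -0.091, -0.005], [-0.091, 0.996, 0.004], [0.005, 0.005, -1.0]]
force: [-0.1, -0.1, -2.1]
opening: 0.199
```

Run:
```python
from snap import *
s=st(); print(s['joint_positions']);r=snap('wrist','w38'); q('wrist','ball'); snap('side','s38');q('side','ball'); snap('top','t38'); q('top','ball')
```

```text
t 60.35 pos [ 0.5573 -0.2846  0.167 ] yaw -174.79 F [-0.12 -0.1  -2.12] open 0.199
[ -37.2724   35.2971   85.5139    0.0088   59.5642 -132.4813]
wrist ball [(0.58, [0.461, -0.292, 0.088])]
side ball [(0.69, [0.699, 0.038, 0.054]), (0.64, [0.504, 0.07, 0.156]), (0.54, [0.68, 0.088, 0.052]), (0.43, [0.384, -0.306, 0.027])]
top ball [(0.76, [0.694, 0.037, 0.05]), (0.72, [0.682, 0.094, 0.052])]
```

View pics/w38.png

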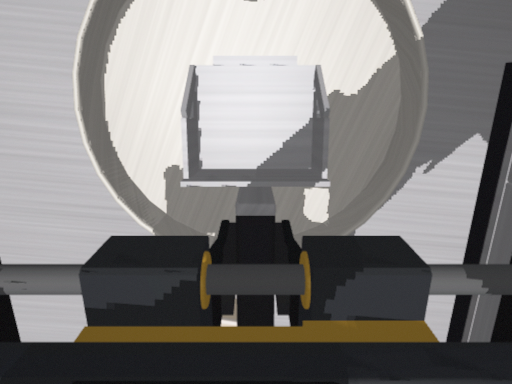

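send_rows --plan '[[[0,-0.1,-0.8,0,1],[0,0,-0.8,0,1],[0,0,-0.6,0,1],[0,0,-0.4,0,1],[0,0,-0.2,0,1],[0,0,-0.15,0,1],[0,0,-0.15,0,1],[0,0,0,0,1],[0,0,0,0,0.3],[0,0,0,0,0.3],[0,0,0,0,0.3],[0,0,0,0,0.3],[0,0,0.12,0,0.3],[0,0,0,0,1],[0,0,0,0,1],[0,0,0,0,1],[0,0,0,0,1],[0,0,0,0,1],[0,0,0,0,1]]]'

```text
time_s: 62.55
position: [0.559, -0.2889, 0.081]
tcp_rot: [[-0.996, -0.091, 0.0], [-0.091, 0.996, -0.0], [-0.0, -0.0, -1.0]]
force: [0.2, -0.9, 1.6]
opening: 0.207
```

Run:
```python
from snap import *
s=st(); r=snap('wrist','w39'); snap('side','s39');q('side','ball')
```

```text
t 62.55 pos [ 0.559  -0.2889  0.081 ] yaw -174.77 F [ 0.23 -0.89  1.6 ] open 0.207
side ball [(0.63, [0.674, 0.09, 0.054]), (0.6, [0.702, -0.01, 0.054]), (0.54, [0.384, -0.302, 0.028]), (0.5, [0.698, 0.039, 0.051])]
```

View pics/w39.png

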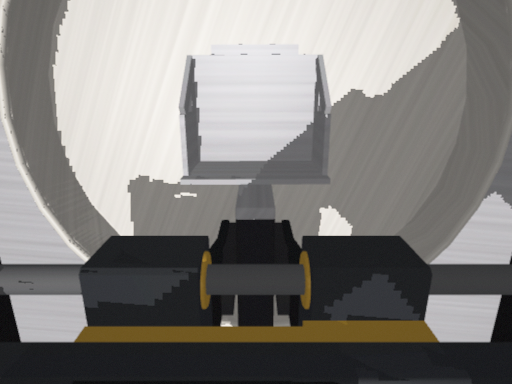

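View pics/s39.png

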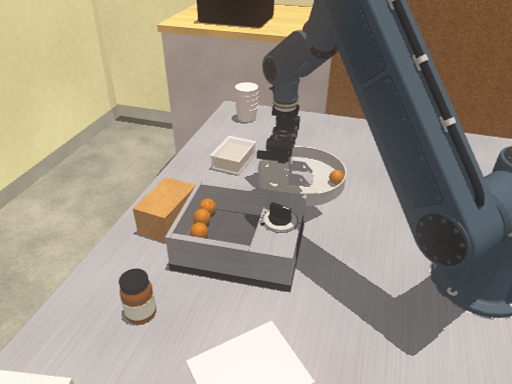

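send_rows --plan '[[[0,0,-0.03,0,1],[-0.33,-0.03,0,0,1],[-0.33,-0.03,0,0,1],[-0.33,-0.03,0,0,1],[-0.33,-0.03,0,0,1],[-0.33,-0.03,0,0,1],[-0.33,-0.03,0,0,1],[-0.33,-0.03,0,0,1],[-0.2,-0.02,0,0,1],[-0.17,-0.01,0,0,1],[-0.12,-0.01,0,0,1],[0,0,0,0,1],[0,0,0,0,1]]]'

```text
time_s: 64.0
position: [0.4754, -0.2971, 0.0809]
tcp_rot: [[-0.996, -0.091, 0.002], [-0.091, 0.996, -0.002], [-0.002, -0.002, -1.0]]
force: [0.7, -1.1, 6.8]
opening: 0.205
```

Run:
```python
from snap import *
s=st(); r=snap('wrist','w40')
```

```text
t 64.0 pos [ 0.4754 -0.2971  0.0809] yaw -174.8 F [ 0.74 -1.1   6.78] open 0.205
```

View pics/w40.png

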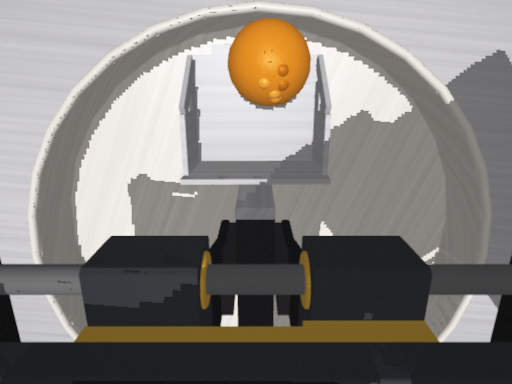

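Ball 4 is on the lip at (269,62). I'll press down to pitch the scoop.

send_rows --plan '[[[-0.1,-0.01,0,0,1],[0,0,-0.07,0,1],[0,0,-0.07,0,1],[0,0,-0.07,0,1],[0,0,-0.07,0,1],[0.1,0.01,0,0,1],[0,0,-0.05,0,1],[0,0,-0.05,0,1],[0,0,0,0,1],[0,0,0,0,1]]]'

```text
time_s: 65.05
position: [0.4808, -0.2987, 0.0732]
tcp_rot: [[-0.996, -0.088, 0.014], [-0.088, 0.996, -0.007], [-0.013, -0.008, -1.0]]
force: [8.3, 4.0, 22.6]
opening: 0.201
```

Run:
```python
from snap import *
s=st(); r=snap('wrist','w41')
```

```text
t 65.05 pos [ 0.4808 -0.2987  0.0732] yaw -174.93 F [ 8.34  4.01 22.59] open 0.201
```

View pics/w41.png

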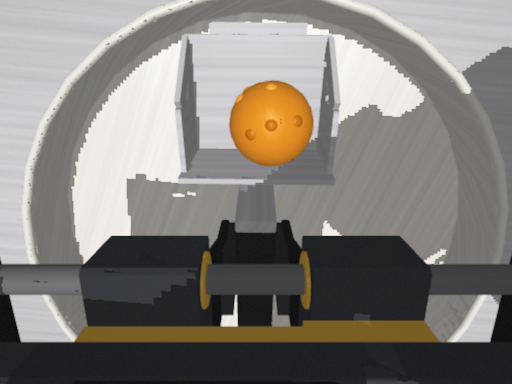

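send_rows --plan '[[[0.03,0,-0.05,0,1],[0,0,-0.03,0,1],[0,0,0,0,1],[0.05,0,0.1,0,1],[0.05,0,0.2,0,1],[0,0,0.3,0,1],[0,0,0.4,0,1],[0,0,0.5,0,1],[0,0,0.6,0,1],[0,0,0.6,0,1],[0,0,0.6,0,1],[0,0,0.6,0,1],[0,0,0.6,0,1],[0,0,0.5,0,1],[0,0,0.4,0,1],[0,0,0.2,0,1],[0,0,0,0,1]]]'

```text
time_s: 66.8
position: [0.4787, -0.2965, 0.2348]
tcp_rot: [[-0.996, -0.091, 0.0], [-0.091, 0.996, -0.001], [-0.0, -0.001, -1.0]]
force: [-0.5, 0.3, -1.6]
opening: 0.204
```

Run:
```python
from snap import *
s=st(); r=snap('wrist','w42')
```

```text
t 66.8 pos [ 0.4787 -0.2965  0.2348] yaw -174.78 F [-0.5   0.35 -1.61] open 0.204
```

View pics/w42.png

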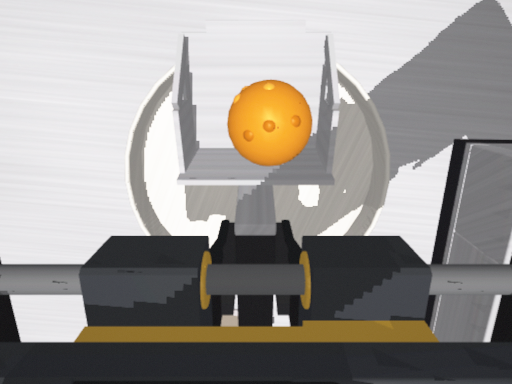

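send_rows --plan '[[[0,0,0,-0.5,1],[0,0,0,-1,1],[0,0,0,-1,1],[0,0,0,-1,1],[0,0,0,-1,1],[0,0,0,-1,1],[0,0,0,-1,1],[0,0,0,-1,1],[0,0.2,0,-1,1],[0,0.4,0,-1,1],[0,0.55,0,-1,1],[0,0.55,0,-1,1],[0,0.55,0,-1,1],[0,0.55,0,-1,1],[0,0.55,0,-1,1],[0,0.55,0,-1,1],[0,0.55,0,-1,1],[0,0.55,0,-1,1],[0,0.55,0,-1,1],[0.2,0.55,0,-1,1]]]'

```text
time_s: 68.85
position: [0.4832, -0.1122, 0.233]
tcp_rot: [[0.288, 0.958, -0.004], [0.958, -0.288, 0.001], [-0.0, -0.004, -1.0]]
force: [-0.8, 0.5, -2.1]
opening: 0.205
```

send_rows --plan '[[[0.3,0.55,0,-1,1],[0.3,0.55,0,-1,1],[0.3,0.55,0,-1,1],[0.3,0.55,0,-1,1],[0.3,0.55,0,-1,1],[0.3,0.55,0,-1,1],[0.3,0.55,0,-1,1],[0.3,0.55,0,-1,1],[0.3,0.55,0,-1,1],[0.3,0.4,0,-1,1],[0.2,0.3,0,-1,1],[0.1,0.1,0,-0.9,1],[0,0,0,0,1],[0,0,0,0,1]]]'

```text
time_s: 70.25
position: [0.5829, 0.0591, 0.2331]
tcp_rot: [[0.995, 0.095, -0.003], [0.095, -0.995, -0.0], [-0.003, -0.0, -1.0]]
force: [-0.0, 0.4, -2.6]
opening: 0.203
```

Run:
```python
from snap import *
s=st(); r=snap('wrist','w43'); q('wrist','ball')
```

```text
t 70.25 pos [0.5829 0.0591 0.2331] yaw 5.44 F [-0.04  0.42 -2.62] open 0.203
wrist ball [(0.88, [0.643, 0.072, 0.194]), (0.66, [0.703, -0.012, 0.048])]
```

View pics/w43.png

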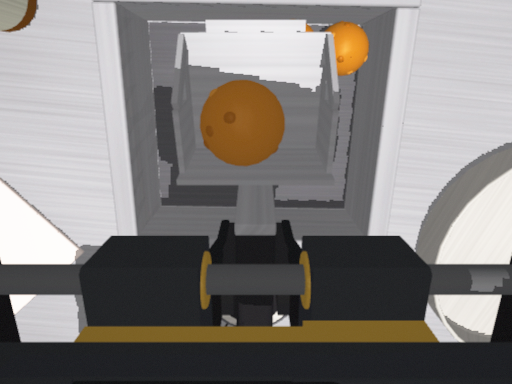

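To keep the last ball clear of the three along the far wall, I'll dump it against the +y wall, near the ledge side.

send_rows --plan '[[[0.03,-0.1,0,0.4,1],[0.03,-0.2,0,0.8,1],[0.03,-0.2,0,1,1],[0.03,-0.2,0,1,1],[0.03,-0.2,0,1,1],[0,-0.1,0,1,1],[0,0,0,1,1],[0,0,0,1,1],[0,0,0,1,1],[0,0,0,1,1],[0,0,0,1,1],[0,0,0,1,1],[0,0,0,1,1],[0,0,0,1,1],[0,0,0,1,1],[0,0,0,1,1],[0,0,0,0.9,1],[0,0,0,0.4,1],[0,0,0,0,1],[0,0,0,0,1]]]'

```text
time_s: 72.35
position: [0.5883, 0.0289, 0.2341]
tcp_rot: [[-0.17, 0.985, 0.0], [0.985, 0.17, -0.0], [-0.0, 0.0, -1.0]]
force: [-0.1, -0.6, -1.9]
opening: 0.207
```

Run:
```python
from snap import *
s=st(); r=snap('wrist','w44'); snap('side','s44')
```

```text
t 72.35 pos [0.5883 0.0289 0.2341] yaw 99.81 F [-0.12 -0.63 -1.91] open 0.207
```

View pics/w44.png

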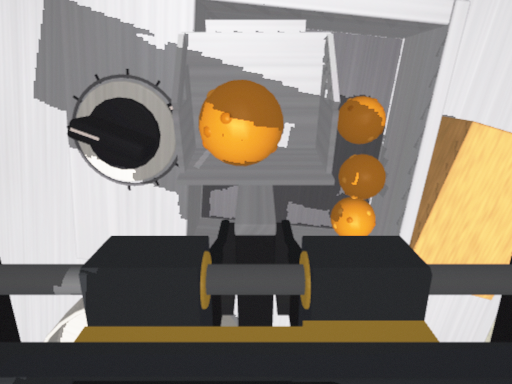

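View pics/s44.png

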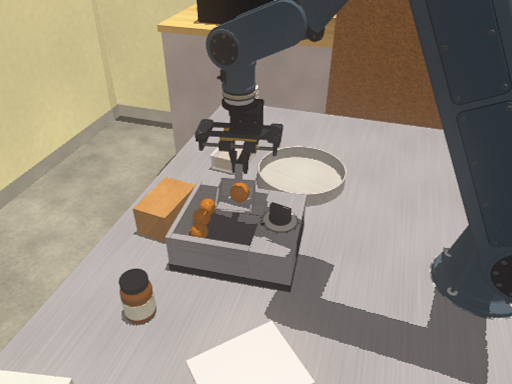

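send_rows --plan '[[[0.05,0,0,-0.4,1],[0.1,0,0,-0.5,1],[0,0,-0.4,0,1],[0,0,-0.6,0,1],[0,0,-0.6,0,1],[0,0,-0.6,0,1],[0,0,-0.3,0,1],[0,0,-0.1,0,1],[-0.02,0.2,0,0,1],[-0.02,0.2,0,0,1],[-0.02,0.2,0,0,1],[-0.01,0.2,0,0,1],[-0.01,0.2,0,0,1],[-0.01,0.17,0,0,1],[0,0,0,0,1]]]'

```text
time_s: 73.95
position: [0.5931, 0.0578, 0.1594]
tcp_rot: [[-0.085, 0.996, 0.007], [0.996, 0.085, -0.013], [-0.013, 0.006, -1.0]]
force: [-0.1, -14.8, 3.2]
opening: 0.203
```

Run:
```python
from snap import *
s=st(); r=snap('wrist','w45')
```

```text
t 73.95 pos [0.5931 0.0578 0.1594] yaw 94.89 F [ -0.1  -14.79   3.2 ] open 0.203
```

View pics/w45.png

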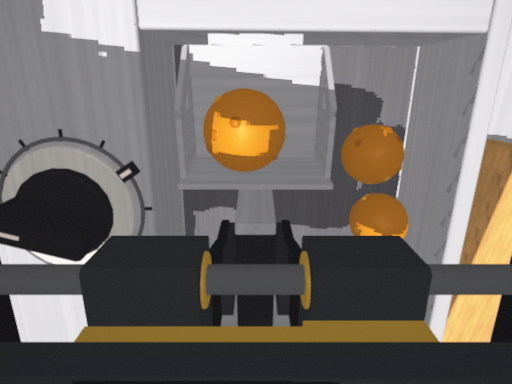

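Pressing at 15 N, inside the well. Now I'll raise to tip the lip down, then retreat.

send_rows --plan '[[[0,0,0.1,0,1],[0,0,0.15,0,1],[0,0,0.15,0,1],[0,0,0.15,0,1],[0,0,0.1,0,1],[0,0,0,0,1],[0,0,0,0,1]]]'

```text
time_s: 74.7
position: [0.59, 0.0643, 0.1758]
tcp_rot: [[-0.082, 0.997, -0.0], [0.997, 0.082, -0.0], [-0.0, -0.0, -1.0]]
force: [-0.9, -3.2, -0.8]
opening: 0.203
```

Run:
```python
from snap import *
s=st(); r=snap('wrist','w46')
```

```text
t 74.7 pos [0.59   0.0643 0.1758] yaw 94.73 F [-0.91 -3.16 -0.77] open 0.203
```

View pics/w46.png

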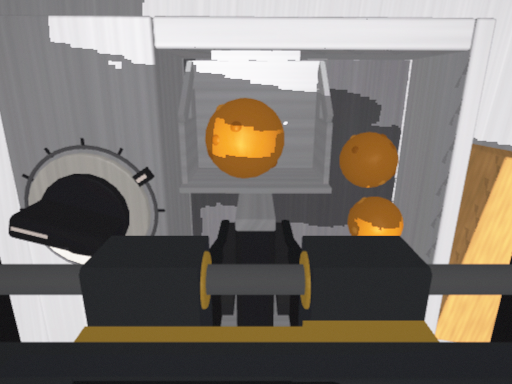

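send_rows --plan '[[[-0.01,0.15,0,0,1],[-0.01,0.15,0.05,0,1],[0,0,0.15,0,1],[0,0,0.1,0,1],[0,0,0,0,1],[0,0,0,0,1]]]'

```text
time_s: 75.35
position: [0.5894, 0.0734, 0.1847]
tcp_rot: [[-0.082, 0.997, -0.0], [0.997, 0.082, 0.0], [0.0, -0.0, -1.0]]
force: [0.2, -2.6, -1.0]
opening: 0.204
```

Run:
```python
from snap import *
s=st(); r=snap('wrist','w47')
```

```text
t 75.35 pos [0.5894 0.0734 0.1847] yaw 94.7 F [ 0.23 -2.58 -1.03] open 0.204
```

View pics/w47.png

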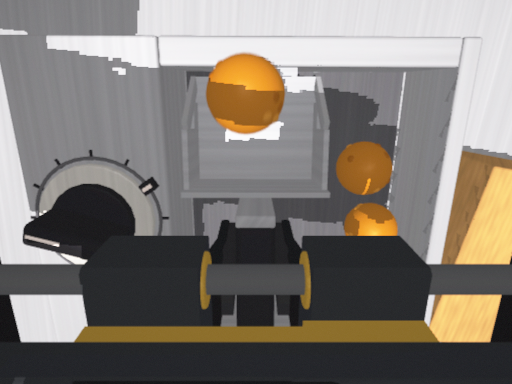

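send_rows --plan '[[[0,-0.08,-0.1,0,1],[0,-0.05,-0.3,0,1],[0,0,-0.1,0,1],[0.01,-0.2,0,0,1],[0.03,-0.4,0,0,1],[0.05,-0.7,0,0,1],[0.03,-0.5,0,0,1],[0.01,-0.2,0,0,1],[0,0,0,0,1],[0,0,0,0,1],[0,0,0,0,1]]]'

```text
time_s: 76.5
position: [0.5933, 0.01, 0.1697]
tcp_rot: [[-0.082, 0.997, -0.0], [0.997, 0.082, 0.0], [0.0, -0.0, -1.0]]
force: [-0.7, 0.5, -1.4]
opening: 0.206
```

Run:
```python
from snap import *
s=st(); r=snap('wrist','w48')
```

```text
t 76.5 pos [0.5933 0.01   0.1697] yaw 94.73 F [-0.68  0.54 -1.35] open 0.206
```

View pics/w48.png

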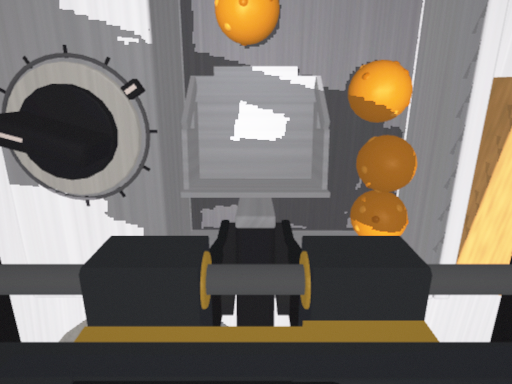

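All four balls are in the well and the pan is empty. I'll take the scoop back to its rest.

send_rows --plan '[[[0,0,0.8,0,1],[0,0,1,0,1],[0,0,0.6,0,1],[-0.47,0.7,0,-0.4,1],[-0.47,0.9,0,-0.47,1],[-0.47,0.95,0,-0.47,1],[-0.47,0.95,0,-0.47,1],[-0.47,0.95,0,-0.47,1],[-0.47,0.95,0,-0.47,1],[-0.47,0.95,0,-0.47,1],[-0.47,0.95,0,-0.47,1],[-0.47,0.95,0,-0.47,1],[-0.47,0.95,0,-0.47,1],[-0.47,0.95,0,-0.47,1],[-0.4,0.9,0,-0.4,1],[0,0,0,0,1],[0,0,0,0,1]]]'

```text
time_s: 78.25
position: [0.4256, 0.3415, 0.2416]
tcp_rot: [[0.448, 0.894, -0.0], [0.894, -0.448, -0.001], [-0.001, 0.0, -1.0]]
force: [0.3, 0.5, -1.9]
opening: 0.205
```

Run:
```python
from snap import *
s=st(); r=snap('wrist','w49'); q('wrist','rest'); snap('side','s49'); q('side','ball'); snap('top','t49');q('top','ball')
```

```text
t 78.25 pos [0.4256 0.3415 0.2416] yaw 63.36 F [ 0.27  0.47 -1.87] open 0.205
wrist rest [(0.33, [0.624, 0.062, 0.033])]
side ball [(0.69, [0.42, 0.324, 0.24]), (0.62, [0.701, -0.009, 0.053]), (0.5, [0.695, 0.035, 0.052]), (0.46, [0.677, 0.09, 0.051])]
top ball [(0.82, [0.699, -0.007, 0.055]), (0.74, [0.698, 0.038, 0.049]), (0.64, [0.684, 0.092, 0.053]), (0.52, [0.576, 0.139, 0.053])]
```

View pics/w49.png

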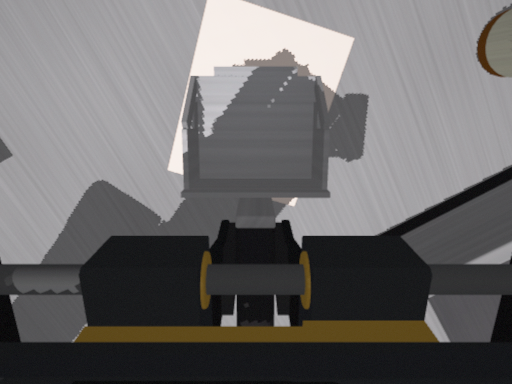

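View pics/t49.png

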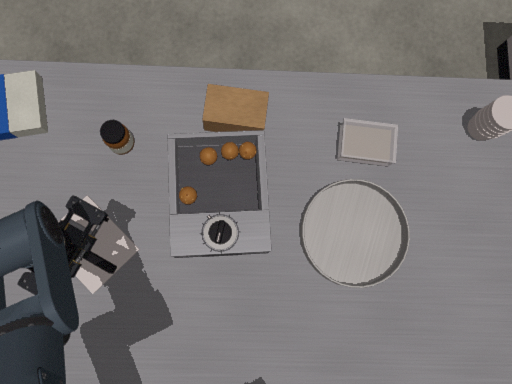

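send_rows --plan '[[[0,0,-1,0,1],[0,0,-1,0,1],[0,0,-1,0,1],[0,0,-0.9,0,1],[0,0,-0.7,0,1],[0,0,-0.4,0,1],[0,0,-0.2,0,1],[0,0,-0.1,0,1],[0,0,0,0,1],[0,0,0,0,1]]]'

```text
time_s: 79.55
position: [0.4271, 0.3413, 0.0836]
tcp_rot: [[0.451, 0.892, 0.002], [0.892, -0.451, 0.001], [0.002, 0.001, -1.0]]
force: [-0.5, -0.3, -0.7]
opening: 0.203
```

Run:
```python
from snap import *
s=st(); r=snap('wrist','w50')
```

```text
t 79.55 pos [0.4271 0.3413 0.0836] yaw 63.17 F [-0.5  -0.31 -0.68] open 0.203
```

View pics/w50.png

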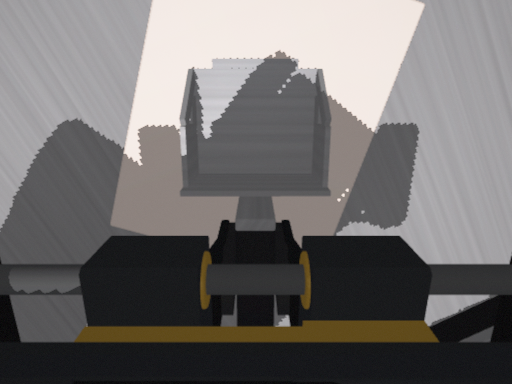

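send_rows --plan '[[[0,0,-0.1,0,1],[0,0,-0.05,0,1],[0,0,0,0,1],[0,0,0,0,0.3],[0,0,0,0,0.3],[0,0,0,0,0.3],[0,0,0,0,0.3],[0,0,0,0,0],[0,0,0,0,-0.5],[0,0,0,0,-1],[0,0,0,0,-1],[0,0,0,0,-1],[0,0,0,0,-1],[0,0,0,0,-1]]]'

```text
time_s: 81.0
position: [0.4264, 0.3409, 0.0781]
tcp_rot: [[0.451, 0.892, -0.0], [0.892, -0.451, -0.0], [-0.0, -0.0, -1.0]]
force: [-0.1, -0.0, 0.6]
opening: 0.902
```

Run:
```python
from snap import *
s=st(); r=snap('wrist','w51')
```

```text
t 81.0 pos [0.4264 0.3409 0.0781] yaw 63.18 F [-0.11 -0.    0.62] open 0.902
```

View pics/w51.png

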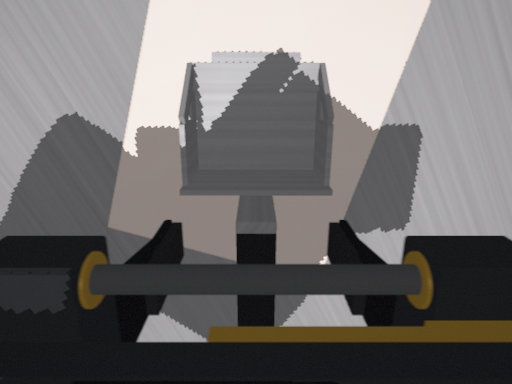

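Released. I'll lift straight up and then go towards the knob.

send_rows --plan '[[[0,0,0.3,0,-1],[0,0,0.6,0,-1],[0,0,1,0,-1],[0,0,1,0,-1],[0,0,1,0,-1],[0,0,1,0,-1],[0,0,0.8,0,-1],[0,0,0,0,-1]]]'

```text
time_s: 81.85
position: [0.4283, 0.342, 0.2534]
tcp_rot: [[0.451, 0.893, 0.008], [0.893, -0.451, 0.004], [0.007, 0.005, -1.0]]
force: [-0.5, 0.3, 1.1]
opening: 1.003
```

Run:
```python
from snap import *
s=st(); r=snap('wrist','w52'); q('wrist','scoop','scoop_grip','scoop_lip','rest'); snap('top','t52'); q('top','scoop','scoop_lip','rest','mark','pointer','thermostat_grip'); snap('side','s52'); q('side','scoop','scoop_lip','scoop_grip','rest','mark','pointer','thermostat_grip')
```

```text
t 81.85 pos [0.4283 0.342  0.2534] yaw 63.2 F [-0.52  0.27  1.08] open 1.003
wrist scoop [(0.77, [0.455, 0.388, 0.006])]
wrist scoop_grip [(0.96, [0.42, 0.329, 0.078])]
wrist scoop_lip [(0.69, [0.473, 0.426, 0.011])]
wrist rest []
top scoop [(0.77, [0.452, 0.389, 0.01])]
top scoop_lip [(0.8, [0.472, 0.427, 0.002]), (0.35, [0.424, 0.329, 0.079])]
top rest [(0.55, [0.452, 0.386, 0.001]), (0.47, [0.807, 0.023, 0.004])]
top mark [(0.64, [0.504, 0.071, 0.15])]
top pointer [(0.66, [0.454, 0.062, 0.155]), (0.61, [0.722, 0.332, 0.001])]
top thermostat_grip [(0.76, [0.483, 0.053, 0.145]), (0.34, [0.739, -0.328, 0.003])]
side scoop [(0.75, [0.45, 0.393, 0.007]), (0.42, [0.698, 0.038, 0.053])]
side scoop_lip [(0.74, [0.583, 0.058, 0.001])]
side scoop_grip [(0.81, [0.421, 0.327, 0.079])]
side rest [(0.58, [0.801, 0.024, 0.002]), (0.38, [0.622, 0.066, 0.03])]
side mark []
side pointer []
side thermostat_grip []
```

View pics/w52.png

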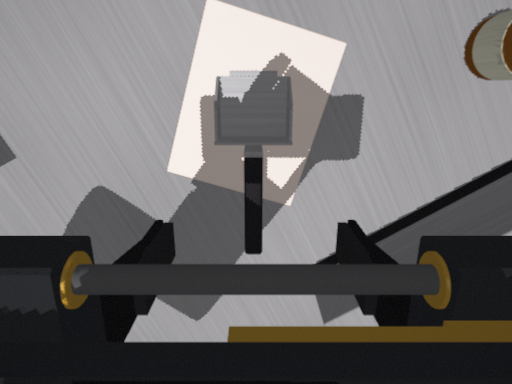

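View pics/s52.png

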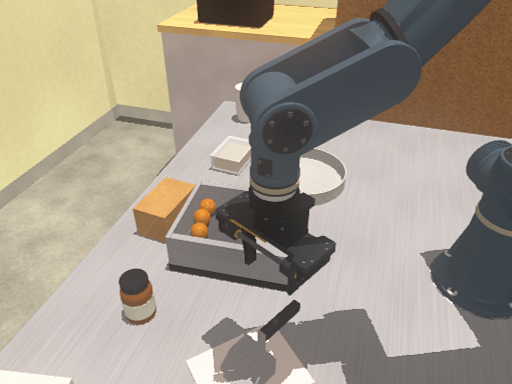

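The scoop stands level near the centre of the rest. On to the knob.

send_rows --plan '[[[0.1,-0.5,0,1,-1],[0.1,-0.54,0,1,-1],[0.1,-0.54,0,1,-1],[0.1,-0.54,0,1,-1],[0.1,-0.54,0,1,-1],[0.1,-0.54,0,1,-1],[0.1,-0.54,0,1,-1],[0.1,-0.54,0,1,-1],[0.1,-0.54,0,1,-1],[0.1,-0.54,0,1,-1],[0.1,-0.54,0,1,-1],[0.1,-0.54,0,1,-1],[0.1,-0.54,0,1,-1],[0.1,-0.54,0,1,-1],[0.1,-0.54,0,1,-1],[0.1,-0.54,0,1,-1],[0.1,-0.54,0,1,-1],[0.1,-0.5,0,0.6,-1],[0,0,0,0,-1],[0,0,0,0,-1]]]'

```text
time_s: 84.85
position: [0.4803, 0.0518, 0.2492]
tcp_rot: [[-0.961, 0.277, -0.0], [0.277, 0.961, 0.0], [0.0, 0.0, -1.0]]
force: [0.2, -0.4, 0.2]
opening: 0.998
```

Run:
```python
from snap import *
s=st(); print(s['joint_positions']); r=snap('wrist','w53'); q('wrist','mark','pointer','thermostat_grip'); snap('side','s53'); q('side','mark','pointer','thermostat_grip')
```

```text
t 84.85 pos [0.4803 0.0518 0.2492] yaw 163.9 F [ 0.16 -0.43  0.24] open 0.998
[ -7.1418  18.5688 101.2874   0.0307  60.1555 -81.0532]
wrist mark [(0.58, [0.507, 0.073, 0.156])]
wrist pointer [(0.58, [0.453, 0.058, 0.151])]
wrist thermostat_grip [(0.75, [0.48, 0.055, 0.147])]
side mark [(0.42, [0.696, 0.036, 0.05]), (0.41, [0.504, 0.068, 0.157])]
side pointer [(0.78, [0.447, 0.059, 0.157])]
side thermostat_grip [(0.62, [0.48, 0.054, 0.147])]
```

View pics/w53.png

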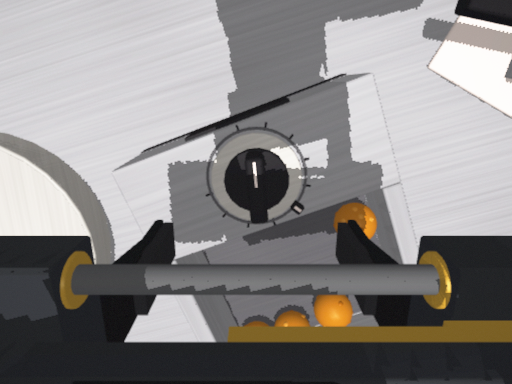

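Run:
```python
import cv2
im=cv2.imread('pics/w53.png')[110:240,190:325]
cv2.imwrite('pics/w53z.png',cv2.resize(im,None,fx=4.4,fy=4.4,interpolation=cv2.INTER_CUBIC))
```

```text
(no output)
```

View pics/w53z.png

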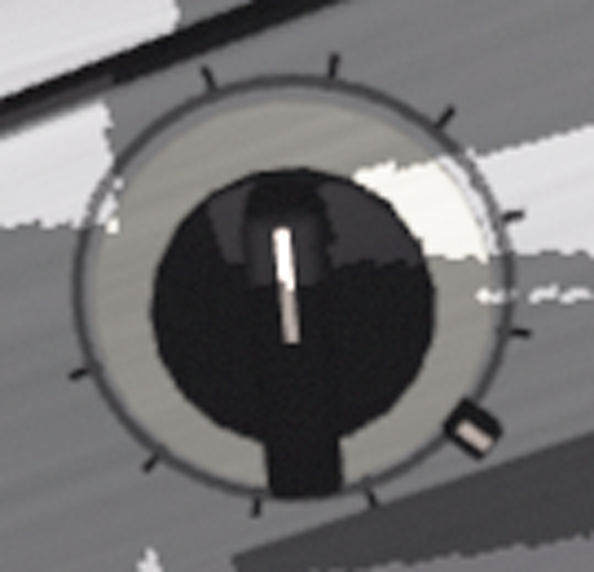

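Run:
```python
from snap import *
s=st(); r=imaging.capture('wrist'); P=wpose(s,r)
u=lambda a,b:(190+a/4.4,110+b/4.4)
c=ray(r,P,u(293.5,286),.113); 
t=ray(r,P,u(473,432),.119)
a=ray(r,P,u(282,230),.154); b=ray(r,P,u(292,343),.154); e=ray(r,P,u(305,495),.154)
print('c',c,'tab',t,'line',a,b,'barend',e)
an=lambda d:np.degrees(np.arctan2(d[1],d[0]))
print('tab',an(t-c),np.linalg.norm((t-c)[:2]),'line dir',an(a-b),an(a-e),'c->a',an(a-c),np.linalg.norm((a-c)[:2]))
```

```text
t 85.25 pos [0.4803 0.0521 0.2492] yaw 164.05 F [ 0.12 -0.59 -0.49] open 1.002
c [0.4781 0.0543 0.113 ] tab [0.5156 0.081  0.119 ] line [0.4575 0.058  0.154 ] [0.4771 0.0541 0.154 ] barend [0.5048 0.0486 0.154 ]
tab 35.45637393691096 0.046043063066577156 line dir 168.90273662622826 168.80811975011864 c->a 169.92563385962166 0.02095695061070401
```

send_rows --plan '[[[-0.04,0.07,0,0.85,-1],[0,0,-0.8,0,-1],[0,0,-1,0,-1],[0,0,-0.8,0,-1],[0,0,-0.5,0,-1],[0,0,-0.2,0,-1],[0,0,-0.1,0,-1],[0,0,0,0,-1]]]'

```text
time_s: 86.1
position: [0.4795, 0.0538, 0.1474]
tcp_rot: [[-0.981, 0.193, 0.0], [0.193, 0.981, -0.0], [-0.0, 0.0, -1.0]]
force: [-0.1, -0.2, 0.1]
opening: 1.002
```

Run:
```python
from snap import *
s=st(); r=snap('wrist','w54')
```

```text
t 86.1 pos [0.4795 0.0538 0.1474] yaw 168.9 F [-0.14 -0.17  0.11] open 1.002
```

View pics/w54.png

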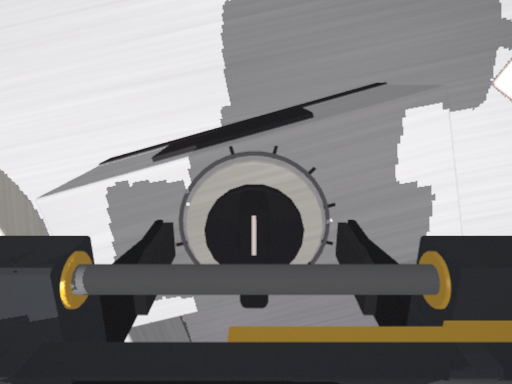

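send_rows --plan '[[[0,0,0,0,1],[0,0,0,0,1],[0,0,0,0,1],[0,0,0,0,1],[0,0,0,0,1],[0,0,0,0,1],[0,0,0,0,1],[0,0,0,0,1],[0,0,0,0,1],[0,0,0,0,1],[0,0,0,0,1],[0,0,0,0,1],[0,0,0,0,1],[0,0,0,0,1],[0,0,0,0,1]]]'

```text
time_s: 87.65
position: [0.4791, 0.0534, 0.1471]
tcp_rot: [[-0.981, 0.192, -0.0], [0.192, 0.981, -0.001], [0.0, -0.001, -1.0]]
force: [-1.7, -4.8, 0.6]
opening: 0.158
```

send_rows --plan '[[[0,0,0,-0.4,1],[0,0,0,-0.8,1],[0,0,0,-0.8,1],[0,0,0,-0.8,1],[0,0,0,-0.8,1],[0,0,0,-0.8,1],[0,0,0,-0.8,1],[0,0,0,-0.8,1],[0,0,0,-0.8,1],[0,0,0,-0.8,1],[0,0,0,-0.8,1],[0,0,0,-0.8,1],[0,0,0,-0.8,1],[0,0,0,-0.8,1],[0,0,0,-0.8,1],[0,0,0,-0.8,1],[0,0,0,-0.8,1],[0,0,0,-0.8,1],[0,0,0,-0.8,1],[0,0,0,-0.8,1]]]'

```text
time_s: 89.65
position: [0.4802, 0.054, 0.1472]
tcp_rot: [[0.185, 0.983, 0.002], [0.983, -0.185, 0.0], [0.001, 0.002, -1.0]]
force: [1.9, -2.1, -2.8]
opening: 0.158
```

Run:
```python
from snap import *
s=st()
```

```text
t 89.65 pos [0.4802 0.054  0.1472] yaw 79.31 F [ 1.9  -2.08 -2.76] open 0.158
```

send_rows --plan '[[[0,0,0,-0.8,1],[0,0,0,-0.8,1],[0,0,0,-0.8,1],[0,0,0,-0.8,1],[0,0,0,-0.8,1],[0,0,0,-0.8,1],[0,0,0,-0.8,1],[0,0,0,-0.8,1],[0,0,0,-0.8,1],[0,0,0,-0.4,1],[0,0,0,0,1],[0,0,0,0,1],[0,0,0,0,1]]]'

```text
time_s: 90.95
position: [0.4807, 0.0536, 0.1472]
tcp_rot: [[0.809, 0.588, 0.003], [0.588, -0.809, -0.0], [0.003, 0.002, -1.0]]
force: [4.1, -3.4, -6.0]
opening: 0.16
```

Run:
```python
from snap import *
s=st(); r=snap('wrist','w55')
```

```text
t 90.95 pos [0.4807 0.0536 0.1472] yaw 35.99 F [ 4.11 -3.36 -6.01] open 0.16
```

View pics/w55.png

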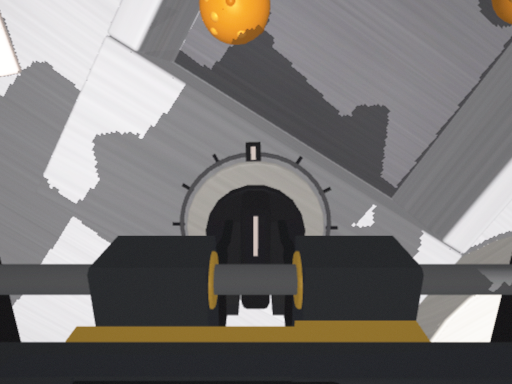

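The tab at (253,151) lines up with the white line at (255,236). I'll release and rise.

send_rows --plan '[[[0,0,0,0,0.4],[0,0,0,0,0],[0,0,0,0,-0.5],[0,0,0,0,-1],[0,0,0,0,-1],[0,0,0,0,-1],[0,0,0,0,-1],[0,0,0,0,-1],[0,0,0.3,0,-1],[0,0,0.8,0,-1],[0,0,1,0,-1],[0,0,1,0,-1],[0,0,0.6,0,-1],[0,0,0,0,-1]]]'

```text
time_s: 92.4
position: [0.481, 0.0537, 0.2613]
tcp_rot: [[0.809, 0.587, 0.007], [0.587, -0.809, -0.001], [0.005, 0.005, -1.0]]
force: [0.1, -0.8, 0.8]
opening: 0.999
```

Run:
```python
from snap import *
s=st(); r=snap('wrist','w56'); q('wrist','mark','pointer','thermostat_grip'); snap('top','t56'); q('top','ball','scoop','mark','pointer'); snap('side','s56'); q('side','ball','scoop','mark','pointer')
im=cv2.imread('pics/w56.png')[110:260,180:335]
cv2.imwrite('pics/w56z.png',cv2.resize(im,None,fx=3.8,fy=3.8,interpolation=cv2.INTER_CUBIC))
```

```text
t 92.4 pos [0.481  0.0537 0.2613] yaw 35.98 F [ 0.15 -0.77  0.76] open 0.999
wrist mark []
wrist pointer [(0.84, [0.502, 0.068, 0.154])]
wrist thermostat_grip [(0.81, [0.481, 0.051, 0.146])]
top ball [(0.79, [0.68, 0.092, 0.048]), (0.75, [0.696, 0.041, 0.052]), (0.74, [0.7, -0.009, 0.055])]
top scoop [(0.8, [0.452, 0.391, 0.008])]
top mark [(0.62, [0.454, 0.389, 0.002])]
top pointer []
side ball [(0.8, [0.678, 0.09, 0.051]), (0.8, [0.697, 0.037, 0.052])]
side scoop [(0.86, [0.449, 0.393, 0.008])]
side mark [(0.42, [0.501, 0.071, 0.156])]
side pointer [(0.86, [0.5, 0.071, 0.155])]
```

View pics/w56z.png

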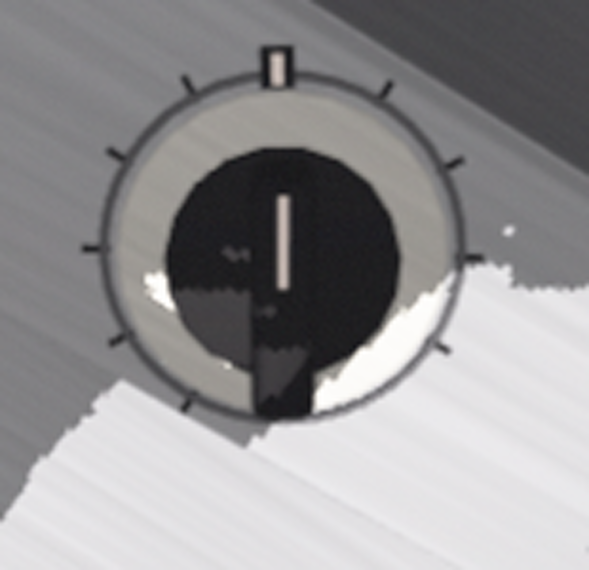

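View pics/t56.png

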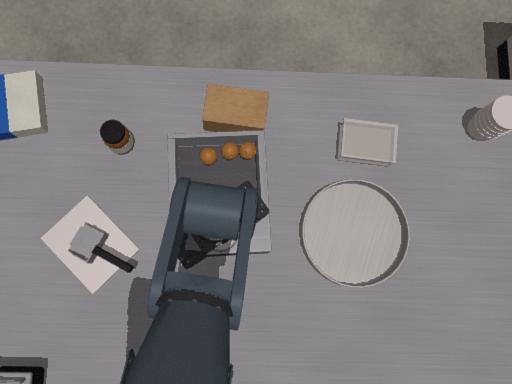

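View pics/s56.png

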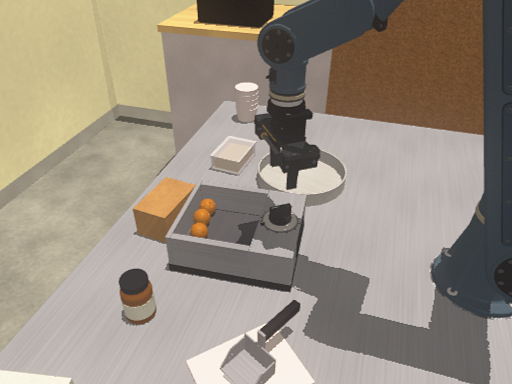

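View pics/w56.png

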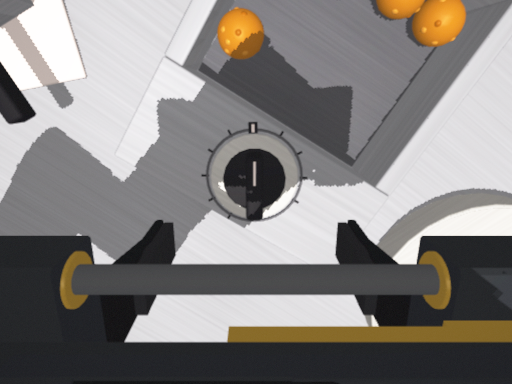

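The wrist view shows the fourth ball in the well at (241,33), the pointer at the tab, and the gripper touching nothing. I'll hand it in.

Run:
```python
from snap import *
print(bot.hand_in()); st()
```

```text
the job is handed in; nothing more can be done
None
the job is handed in; nothing more can be done
```

I moved all four rice balls from the pan into the well one at a time, using only the scoop. I then stood the scoop back on its rest, let go, and turned the knob about 133° clockwise to the tab. I handed in at about 92 s; no verdict was reported.

**Last checks:**
- **Balls and pan:** the pan is empty. Three balls lie along the well's far wall, and the fourth is near the ledge side. The arm or a wall hid the fourth in the last top and side views, so I confirmed it from the wrist camera.
- **Scoop:** it stands level near the centre of its rest, with its origin at about (0.45, 0.39).
- **Knob:** the pointer is within about 2° of the tab. The networks put pointer and mark within about 1 mm of each other.
- **Bystanders:** the jar, box and tub look unmoved in the last pictures.
- **Robot:** the open gripper is raised clear, with the measured force near zero.

**What went wrong on the way:**
- The first grasp of the scoop missed, because the fingers needed longer to shut.
- One ball was knocked aside in the pan by itself, so I measured again.
- While I scooped the third ball, the scoop jammed briefly against its neighbour at about 18 N.

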